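# Check the ratchet clamp and build up a phototherapy lamp stack in it

## Task

With the clamp still empty, check its ratchet knob: turn it about a quarter turn anticlockwise (seen from above), which must run loose and leave the jaw where it is, and after that about a quarter turn clockwise, which must grip and drive the jaw forward. Then set the silver LED base flat on the clamp's platform and work the knob clockwise until the jaw holds the base firmly against the V stop; only after that lay every blue filter disc on the base and the white diffuser last on top, all flat and in one centred stack, and leave the other things on the bench where they are.

Things in the scene. Friction and masses are not known exactly. Their poses are not given: they have to be found in the camera images.
- jig: Grey clamp plate fixed to the bench, 105 x 256 x 12 mm; origin under its centre, z up. Its y axis is the clamping line: platform and aluminium V stop at its -y end, black knob at its +y end, blue jaw between. Position and yaw vary. Nothing stands beside the platform along the jig's x, so fingers closing along jig x have room there
- seat (a point): Centre of the top of the platform (dark disc, 48 mm across, top 18 mm above the bench): where the base's axis is once clamped. V stop on its jig -y side, jaw on the +y side, both 12 mm higher than the platform. The stop touches a base standing exactly here, so set the base down 4 to 6 mm toward the jaw (jig +y); the jaw pushes it home
- jaw (a joint): Travel of the blue jaw in m: 0 = wide open, as at the start; grows as it advances along jig -y; it meets a base that stands against the stop at 0.026; end stop 0.034. The knob drives it 6 mm per radian when it grips. It stays where it is left; pushed directly it goes back open with about 15 N
- jaw_pad (a point): Middle of the jaw's face that looks to the stop; jaw 36 mm wide, 24 mm long, its top 30 mm above the bench
- knob (a joint): Angle of the black ratchet knob, rad, growing clockwise seen from above, unlimited, starts anywhere. Clockwise its pawl bites one of 16 teeth (up to 0.4 rad lost first) and drives the steel flange below and the jaw, at about 0.1 Nm. Anticlockwise it runs loose with faint drag; flange and jaw stay. It can be worked to and fro without letting go
- knob_grip (a point): Point on the knob's vertical axis at the height to grip, 42 mm above the bench; the knob is 50 mm in diameter, round to the fingers, from 19 to 55 mm above the bench; the steel flange under it is 62 mm in diameter, its top 17.5 mm above the bench
- knob_mark (a point): White mark on the knob's top, 22 mm from its axis; it turns with the knob
- led_base: LED base: silver aluminium disc with dark grooves round it and seven small blue lights in its top, 60 mm diameter, 16 mm thick, 130 g, flat on the bench; origin at the centre of its underside
- filter1: Blue filter disc, 60 mm diameter, 8 mm thick, 45 g; origin at the centre of its underside, flat on the bench. Two to four of the filters are there; None if absent
- filter2: Second blue filter disc, the same; None if absent
- filter3: Third blue filter disc, the same; None if absent
- filter4: Fourth blue filter disc, the same; None if absent
- diffuser: White diffuser disc with a thin grey line round its rim, 60 mm diameter, 8 mm thick, 45 g; origin at the centre of its underside, flat on the bench
- spare_knob: Spare black star knob standing loose on the bench among the discs, 50 mm diameter, 36 mm high; not to be moved
- screwdriver: Screwdriver lying on the bench, 200 mm long; not to be moved
- wrench: Wrench lying on the bench, 180 mm long; not to be moved
- meter: Yellow test meter lying on the bench, 75 x 150 x 34 mm; not to be moved
- grease_tin: Small green tin of grease, 52 mm diameter, 38 mm high; not to be moved
- carton: Small cardboard box, 80 x 110 x 45 mm; not to be moved
Mind the look-alikes: they are no part of the job. What is meant by the diffuser is not black or brown, and is the smaller of those in its own colour.

How it is judged (in metres and radians):
On the way, in this order (a step that is already met when the one before it is completed fails the run):
1. the knob is turned anticlockwise (its mark 22 mm or more, that is 60 degrees, from where it was) and runs loose: the jaw stays within 2 mm of wide open, the base is not yet in the clamp (distance of knob_mark from where it was at the start of the episode above 0.022 m and value of joint jaw below 0.002 m and horizontal distance between led_base and seat above 0.06 m), for 0.1 s.
2. the knob is turned clockwise and grips: the jaw advances by 4 mm or more, the clamp still empty (value of joint jaw above 0.004 m and horizontal distance between led_base and seat above 0.06 m), for 0.1 s.
3. the LED base lies flat on the platform, let go, within 16 mm of the seat, nothing on it (horizontal distance between led_base and seat below 0.016 m and z of led_base in the frame of seat below 0.004 m and angle between led_base's own z axis and vertical below 0.1 rad and contact force between the fingers and led_base below 0.2 N), for 0.1 s.
4. the jaw presses the base against the V stop with 4 N or more, before any filter or the diffuser is laid on it (contact force between jaw and led_base above 4 N and horizontal distance between led_base and seat below 0.004 m and z of led_base in the frame of seat below 0.004 m and horizontal distance between each of filter1, filter2, filter3, diffuser, filter4 and led_base above 0.05 m), for 0.2 s.
At the end, for the whole second after the job is handed in: The LED base is flat on the platform within 4 mm of the seat with the jaw closed on it (jaw beyond 24 mm); every filter that is there lies flat (within about 5 degrees) on the base, centred within 6 mm of its axis, and the diffuser likewise as the topmost disc; all at rest (horizontal distance between led_base and seat below 0.004 m and z of led_base in the frame of seat below 0.004 m and angle between each of led_base, diffuser, filter1, filter2, filter3, filter4's own z axis and vertical below 0.08 rad and value of joint jaw above 0.024 m and horizontal distance between each of diffuser, filter1, filter2, filter3, filter4 and led_base below 0.006 m and linear speed of each of diffuser, filter1, filter2, filter3, filter4 below 0.02 m/s and z of each of diffuser, filter1, filter2, filter3, filter4 in the frame of led_base above 0.013 m and z of diffuser in the frame of filter1 above 0.005 m and z of diffuser in the frame of filter2 above 0.005 m and z of diffuser in the frame of filter3 above 0.005 m and z of diffuser in the frame of filter4 above 0.005 m); the robot touches nothing.
It fails at once if a thing that does not belong to the job is moved by more than 30 mm (distance of any of spare_knob, screwdriver, wrench, meter, grease_tin, carton from where it was at the start of the episode above 0.03 m).
Of filter1, filter2, filter3, filter4 only 2 to 4 are there at a start; the rules pass over those that are not, and their reading is None.
At some moment in a run one of filter1, filter2, filter3, diffuser, filter4 may be knocked a few centimetres aside while the robot is not near it.
It also fails if it takes over 210 s, if anything falls off the work surface, if the arm or the gripper's body presses on something with over 40 N, if the wrist force passes 120 N, or if a joint passes its speed limit or range.

## Robot

A 7-joint arm with a two-finger parallel gripper is mounted at the origin on the work surface. World frame = base frame: x ahead of the robot, y to its left, z up, the work surface at z = 0. Lengths are in mm, angles in rad, forces in N, time in s.
With the tool pointing down it reaches from about 400 to 875 mm from the base axis. Payload 4.4 kg.
Tool frame: the origin (TCP) lies midway between the tips of the shut fingers; the grasp point (between the pads) lies 19 mm behind it; z points along the fingers, y is the line along which they close (so a half turn about z gives the same grasp; the last joint's range is limited). The gripper opens to 85 mm and grips with 20 to 120 N. Pads are 22 mm wide; open, the fingers measure 114 mm over their backs; the gripper's body (76 mm by 85 mm) begins 54 mm behind the grasp point. The pads swing forward as they close: fully open they stand 13 mm farther back than shut.
Start: joints at [-1.392, 0.628, 0.038, 1.517, -0.027, 0.996, -0.02], TCP at [157.51, 630.641, 231.313] pointing down, gripper open.
Joint ranges: [-3.06, 3.06], [-0.37, 2.12], [-1.25, 1.32], [0.18, 2.47], [-1.1, 4.24], [0.23, 1.98], [-2.94, 2.94]. Speed limits (rad/s): [2.57, 2.57, 3.14, 3.14, 3.14, 3.14, 3.14].

## Interface

Orientations are given as [roll, pitch, yaw] about the fixed x, y, z axes, in that order (R = Rz(yaw) Ry(pitch) Rx(roll)).
In Python, from cell import readout, optics, order gives the robot as it stands.
- The arm moves only by the shell command python3 -m jog 'ROWS'. ROWS is a JSON object of lists of equal length, an entry for each row: "claw": the opening, from 0 (shut) to 1 (fully open); "xyz": the shift along the tool's x, y, z each as a share of 0.1 m, from -1 to 1, a list of three; "twist": the turn, a rotation vector about the tool's x, y, z each as a share of 180 degrees, from -1 to 1, a list of three. A call has 1 to 12 rows; each row shifts and turns the commanded pose from where the row before left it, along the tool's axes as they then stand; what a row does not reach is not made up. A row lasts 1/8 s, in which the tool goes at most 62.5 mm and 10.7 degrees, less where a joint would pass 70% of its speed; a pose out of reach is approached as far as the arm can. A call with a number of a shift or a turn outside -1 to 1 is refused whole. A call with a gripper value outside its range is refused whole. The fingers move at their own pace and stop on an object; the grip force is fixed at half the most. Time passes only in rows, so rows that do not move let the fingers close. It gives the time, the measured TCP pose, the force, the opening and the grip force at its end, in the units of the state.
- readout.read_state(): the state, without advancing time (a new reading comes with each control period).
- optics.get_image(name): name is "scene" or "top" or "wrist"; returns a dict with "color" (400x640x3 uint8, red, green, blue), "fovy" (degrees; the focal length in pixels is half the picture's height over the tangent of half this angle, whatever the lens; pixels are square), "cx", "cy" (the principal point, pixels), "view" (4x4, takes a point from world to camera coordinates). Camera axes: x right, y up, looking along -z (the intrinsics and any distortion apply to the point x, -y, -z); pixel columns grow to the right and rows downward; lengths in mm; the calibration is good to about 2 mm. A picture is of the moment at which its call begins. There is no depth.
- order.finish_job(): hands the job in; it is judged then, once.
Trained networks look in the newest picture that a camera, given by its name, has taken for a name from the list of things; names that differ only in an ending like _2 or _b are one class to them, and where a whole thing is asked for, a point or a joint stands for the part that bears it (a point fixed in the world has none). Each returns a list of dicts, best first, with "score" (0 to 1); they miss things now and then, are a little off and sometimes report something else, mostly with a low value. They report only what shows in the picture. A call takes as long as a camera call. They do not tell look-alikes from the thing itself.
- optics.boxes_of(camera, label): "rect" ([left, top, width, height] in pixels, round what is visible of it).
The state is a dict: "clock": time; "qpos": joint angles; "qd": joint speeds; "tau": joint torques, N m; "eef_pos": TCP position; "tool_rot": TCP orientation; "force": force on the tool from outside, world axes, zero at the start; "torque": the same for the moment, N m; "width": finger opening in mm; "gripper_force": force on a finger pad.
Only numpy, scipy, OpenCV 4.12 (cv2) and the standard library are available. Lean on these libraries where they do the work, as an engineer would, in place of code of your own. Each camera call takes 0.05 s, during which the arm holds its last target. There are 200 camera calls.

## Working session

There is one attempt and no reset: what is moved stays moved. The work goes in short steps, Python scripts to look and compute and a shell command to move; the robot and the scene stay as the last step left them, time stands still between calls to the robot, and variables do not carry over. Pictures are saved under pics/ and viewed, at most 15 in all, crops included, and the job is handed in when it is done.

```bash
mkdir -p pics; ls
cat > h.py <<'E'
import numpy as np, cv2
from cell import readout, optics, order
def cam(name):
    d=optics.get_image(name); return d
def ray(d,u,v):
    f=200/np.tan(np.radians(d["fovy"])/2); 
    c=np.array([(u-d["cx"])/f,-(v-d["cy"])/f,-1.0]); V=np.array(d["view"]); R=V[:3,:3]; 
    return -R.T@V[:3,3], R.T@c
def at(d,u,v,z):
    o,r=ray(d,u,v); return o+r*(z-o[2])/r[2]
def proj(d,p):
    f=200/np.tan(np.radians(d["fovy"])/2); V=np.array(d["view"]); c=V[:3,:3]@np.array(p)+V[:3,3]
    return np.array([d["cx"]+f*c[0]/-c[2], d["cy"]-f*c[1]/-c[2]])
def save(d,n,crop=None,s=1):
    im=d["color"][:,:,::-1]
    if crop: x,y,w,h=crop; im=im[y:y+h,x:x+w]
    cv2.imwrite("pics/"+n,cv2.resize(im,None,fx=s,fy=s,interpolation=cv2.INTER_CUBIC))
E
python3 - <<'E'
from h import *
d=cam("top"); save(d,"top0.png",s=1.25)
print({k:(np.round(v,3).tolist() if k=="view" else v) for k,v in d.items() if k!="color"}, d.keys())
for n in ["jig","jaw","knob","led_base","filter1","diffuser","spare_knob","grease_tin","carton","meter","screwdriver","wrench"]:
    for b in optics.boxes_of("top",n):
        l,t,w,h=b["rect"]; print(n,round(b["score"],2),np.round(b["rect"]).tolist(),np.round(at(d,l+w/2,t+h/2,8)[:2]))
d=cam("scene"); save(d,"scene0.png",s=1.25); print(np.round(d["view"],2).tolist(),d["fovy"])
print(readout.read_state())
E
```

```text
pics
{'fovy': 44.31871600500847, 'cx': 315.90003417019835, 'cy': 194.51305163941464, 'view': [[-0.002, -1.0, 0.015, -13.283], [0.998, -0.001, 0.055, -556.237], [-0.055, 0.015, 0.998, -1539.023], [0.0, 0.0, 0.0, 1.0]]} dict_keys(['color', 'fovy', 'cx', 'cy', 'view'])
jig 0.61 [338.0, 178.0, 81.0, 40.0] [ 546. -215.]
jaw 0.41 [243.0, 177.0, 16.0, 19.0] [582. 193.]
knob 0.49 [346.0, 185.0, 16.0, 17.0] [ 559. -135.]
knob 0.32 [280.0, 168.0, 18.0, 22.0] [605.  72.]
filter1 0.69 [281.0, 221.0, 15.0, 18.0] [444.  74.]
filter1 0.63 [208.0, 211.0, 16.0, 19.0] [475. 303.]
filter1 0.57 [171.0, 204.0, 19.0, 16.0] [501. 413.]
diffuser 0.8 [340.0, 143.0, 19.0, 25.0] [ 682. -120.]
diffuser 0.73 [281.0, 169.0, 18.0, 22.0] [603.  68.]
diffuser 0.71 [311.0, 228.0, 27.0, 25.0] [409. -42.]
diffuser 0.59 [248.0, 247.0, 24.0, 22.0] [355. 161.]
spare_knob 0.54 [237.0, 215.0, 18.0, 16.0] [467. 206.]
grease_tin 0.53 [430.0, 143.0, 19.0, 16.0] [ 697. -413.]
carton 0.69 [213.0, 120.0, 38.0, 31.0] [744. 254.]
meter 0.68 [272.0, 110.0, 54.0, 37.0] [768.  39.]
screwdriver 0.57 [375.0, 228.0, 16.0, 53.0] [ 367. -2
[... 169 characters left out ...]
43.27674303262432
{'clock': 0.7, 'qpos': array([-1.39179037,  0.62836704,  0.03850221,  1.51733689, -0.02700525,
        0.99628974, -0.0199897 ]), 'qd': array([ 0.00044413, -0.00057879, -0.00232528, -0.00075521, -0.00077461,
        0.0001699 , -0.00156938]), 'tau': array([-1.13878086e-03, -5.63116336e+01,  1.22471865e+00, -1.93746024e+01,
        1.07761798e-02,  1.59138715e-03, -2.91653762e-06]), 'eef_pos': array([157.52430001, 630.68115267, 231.35507722]), 'tool_rot': array([ 3.14147627e+00, -4.42101406e-05,  2.89676878e+00]), 'force': array([-0.41220047,  0.33233533,  0.39848965]), 'torque': array([-0.03730177, -0.00570611, -0.03839768]), 'gripper_force': 0.0, 'width': 85.5964452967982}
```

View pics/top0.png

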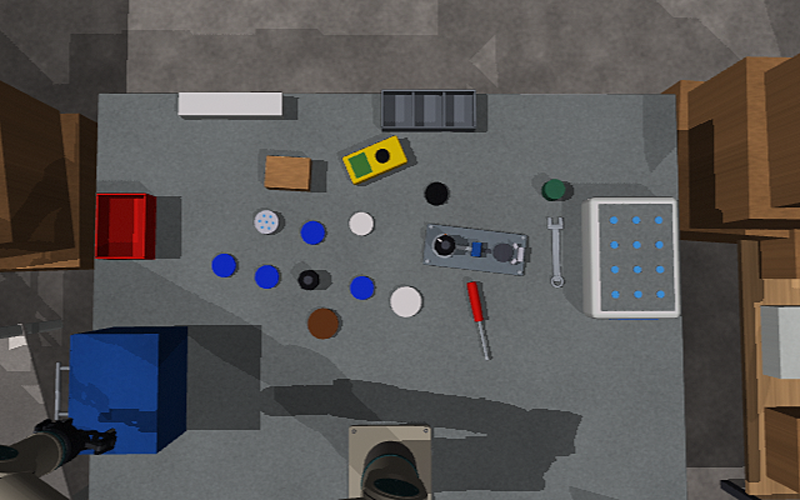

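View pics/scene0.png

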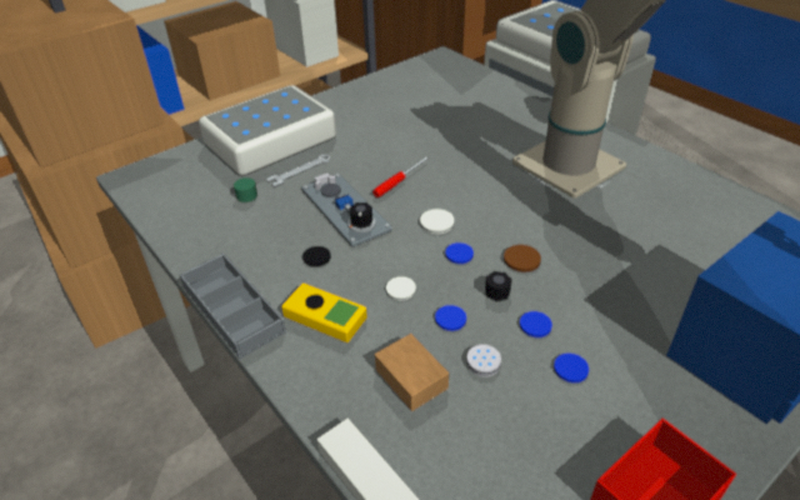

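The top view shows the LED base at display px (266,222), four blue filters at (313,233), (363,288), (267,276) and (224,265), and the small white diffuser at (361,223). The look-alikes are the larger white disc at (406,302), the black one at (436,193) and the brown one at (324,323). On the jig, the knob is at (444,246) and the platform at (503,252).

```bash
cat >> h.py <<'E'
def blobs(d,mask,z,amin=60):
    n,L,S,C=cv2.connectedComponentsWithStats(mask.astype(np.uint8),connectivity=4)
    return [(S[i,4],np.round(C[i],1),np.round(at(d,*C[i],z)[:2],1),S[i,2:4].tolist()) for i in range(1,n) if S[i,4]>=amin]
def plan(p,yaw=None):
    """shift in tool axes (shares) from measured pose to TCP p; total twist z share, keeping tool pointing down"""
    s=readout.read_state(); e=s["eef_pos"]; y0=s["tool_rot"][2]; d=np.array(p)-e
    yy=y0 if yaw is None else yaw
    tw=-((yy-y0+np.pi)%(2*np.pi)-np.pi)/np.pi
    f=lambda y:np.round(np.array([d[0]*np.cos(y)+d[1]*np.sin(y), d[0]*np.sin(y)-d[1]*np.cos(y), -d[2]])/100,3)
    print("shift(now)",f(y0),"shift(after twist)",f(yy),"twist z",round(tw,4),"rpy",np.round(s["tool_rot"],4))
E
python3 - <<'E'
from h import *
d=cam("top"); c=d["color"].astype(int); r,g,b=c[...,0],c[...,1],c[...,2]
print("blue",*blobs(d,(b>150)&(r<60)&(g<90),8),sep="\n")
print("white",*blobs(d,(r>170)&(g>170)&(b>165),8),sep="\n")
for (u,v),z in [((355.2,196.8),55),((402.4,201.6),18),((382,199),30)]: print(at(d,u,v,z))
k=at(d,355.2,196.8,50);s=at(d,402.4,201.6,18); ax=(k-s)[:2]; print("jig yaw",np.arctan2(-ax[0],ax[1]), np.hypot(*ax))
m=(k+s)/2; plan([m[0],m[1],300],np.pi/2+np.arctan2(-ax[0],ax[1]))
E
```

```text
blue
(np.int32(269), array([249.6, 185.7]), array([585. , 196.3]), [18, 18])
(np.int32(271), array([178.4, 211.9]), array([502.2, 420.5]), [18, 19])
(np.int32(279), array([212.8, 221.1]), array([472.9, 311.9]), [19, 19])
(np.int32(277), array([289. , 229.9]), array([444.7,  71. ]), [19, 19])
white
(np.int32(1474), array([183.6,  82.5]), array([917. , 409.5]), [82, 18])
(np.int32(1272), array([500.2, 210.6]), array([ 504.5, -602.7]), [71, 95])
(np.int32(170), array([212.9, 177.5]), array([611.2, 312.7]), [17, 18])
(np.int32(263), array([288.4, 178.6]), array([607.4,  73. ]), [18, 18])
(np.int32(447), array([324.2, 241.1]), array([409. , -40.2]), [24, 24])
(np.int32(485), array([632.1, 266.8]), array([  324.9, -1020.8]), [17, 57])
(np.int32(103), array([ 13., 273.]), array([312.3, 932.6]), [14, 10])
[ 546.80861431 -134.96916639   55.        ]
[ 533.24590909 -287.99153649   18.        ]
[ 541.03035523 -221.56026132   30.        ]
jig yaw -0.09030519861260403 153.17143410540547
shift(now) [-5.754 -7.245 -0.687] shift(after twist) [-8.044  4.57  -0.687] twist z 0.4508 rpy [ 3.1415 -0.      2.8967]
```

```bash
python3 -m jog '{"claw":[1,1,1,1,1,1,1,1],"xyz":[[0,0,-0.08],[0,0,-0.08],[0,0,-0.08],[0,0,-0.08],[0,0,-0.08],[0,0,-0.08],[0,0,-0.1],[0,0,-0.1]],"twist":[[0,0,0.05635],[0,0,0.05635],[0,0,0.05635],[0,0,0.05635],[0,0,0.05635],[0,0,0.05635],[0,0,0.05635],[0,0,0.05635]]}'; python3 -m jog '{"claw":[1,1,1,1,1,1,1,1,1,1],"xyz":[[-0.3,0.45,0],[-0.3,0.45,0],[-0.3,0.45,0],[-0.3,0.45,0],[-0.3,0.45,0],[-0.3,0.45,0],[-0.4,0.4,0],[-0.4,0.4,0],[-0.4,0.4,0],[-0.5,0.2,0]],"twist":[[0,0,0],[0,0,0],[0,0,0],[0,0,0],[0,0,0],[0,0,0],[0,0,0],[0,0,0],[0,0,0],[0,0,0]]}'; python3 -m jog '{"claw":[1,1,1,1,1,1,1,1,1,1],"xyz":[[-0.5,0.1,0],[-0.5,0.07,0],[-0.5,0.1,0],[-0.5,0,0],[-0.5,0,0],[-0.5,0,0],[-0.5,0,0],[-0.5,0,0],[-0.54,0,0],[-0.3,0,0]],"twist":[[0,0,0],[0,0,0],[0,0,0],[0,0,0],[0,0,0],[0,0,0],[0,0,0],[0,0,0],[0,0,0],[0,0,0]]}'
python3 - <<'E'
from h import *
d=cam("wrist"); save(d,"w1.png",s=1.25)
print(np.round(d["view"],3).tolist(),d["fovy"]); s=readout.read_state(); print(s["eef_pos"],s["tool_rot"],s["qpos"],s["clock"])
for n in ["jig","jaw","knob"]:
    for b in optics.boxes_of("wrist",n): print(n,round(b["score"],2),np.round(b["rect"]).tolist())
for p in [[546.8,-135,55],[533.2,-288,18]]: print(proj(d,p))
E
```

```text
clock: 1.75
eef_pos: [157.4, 630.6, 299.6]
tool_rot: [-3.141, 0.0, 1.475]
force: [0.5, -0.8, 0.6]
width: 85.3
gripper_force: 0.0
clock: 3.0
eef_pos: [536.1, 243.7, 299.2]
tool_rot: [3.14, -0.0, 1.48]
force: [0.1, -0.3, 0.1]
width: 85.3
gripper_force: 0.0
clock: 4.25
eef_pos: [516.6, -242.8, 299.6]
tool_rot: [3.141, 0.001, 1.477]
force: [0.7, 0.6, -0.2]
width: 85.3
gripper_force: 0.0
[[0.996, -0.093, -0.0, -536.204], [0.09, 0.959, -0.269, 240.596], [0.025, 0.267, 0.963, -390.845], [0.0, 0.0, 0.0, 1.0]] 69.05279972848444
[ 515.68844933 -246.89689664  299.86027964] [3.14079144 0.00518045 1.47313487] [ 0.05659035  0.48475071  0.52185294  1.66317882 -0.26411976  1.06229769
  0.55980717] 4.3
jig 0.56 [306.0, 49.0, 75.0, 181.0]
jaw 0.85 [326.0, 106.0, 28.0, 52.0]
jaw 0.5 [304.0, 49.0, 76.0, 181.0]
knob 0.56 [326.0, 62.0, 38.0, 42.0]
[339.58238543  80.37341139]
[337.13950809 192.86638195]
```

View pics/w1.png

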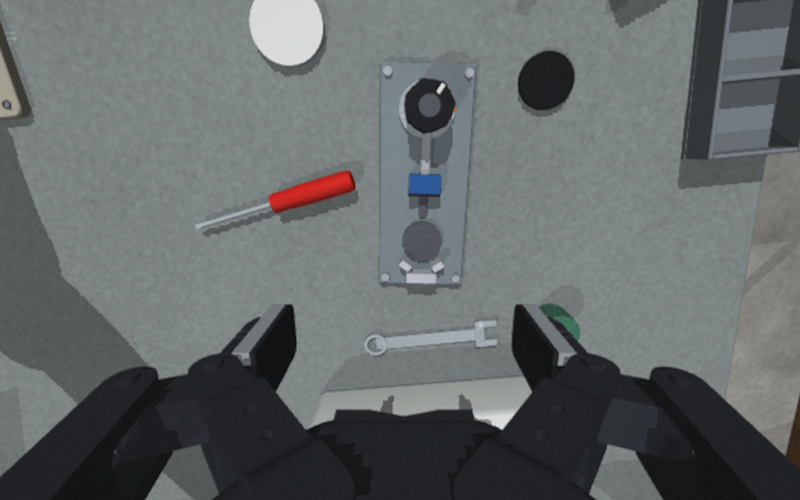

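The wrist view shows the knob top at display (429,105) with its mark at (441,88), the jaw at (425,184), the platform at (422,241), and the plate screws at (388,72), (470,72), (384,278) and (456,279).

Run:
```python
from h import *
d=cam("wrist"); g=cv2.cvtColor(d["color"],cv2.COLOR_RGB2GRAY); c=d["color"].astype(int)
save(d,"w2.png",crop=(290,40,100,200),s=3)
S=[at(d,u/1.25,v/1.25,14) for u,v in [(388,72),(470,72),(384,278),(456,279)]]
for s in S: print(np.round(s,1))
m=np.mean(S,0); ax=(S[0]+S[1]-S[2]-S[3])[:2]; yaw=np.arctan2(-ax[0],ax[1]); print("centre",m,"yaw",yaw,"len",np.hypot(*ax)/2)
R=np.array([[np.cos(yaw),-np.sin(yaw)],[np.sin(yaw),np.cos(yaw)]])
for n,u,v,z in [("knob",429,105,55),("mark",441,88,55),("plat",422,241,18),("jawtop",425,184,30)]:
    p=at(d,u/1.25,v/1.25,z); print(n,np.round(p,1),"jig",np.round(R.T@(p-m)[:2],1))
```

```text
[513.  -94.4  14. ]
[ 600.8 -102.4   14. ]
[ 484.  -327.9   14. ]
[ 573.4 -337.4   14. ]
centre [ 542.79568339 -215.51843096   14.        ] yaw -0.11992343616643801 len 235.95857609851515
knob [ 551.5 -135.5   55. ] jig [-1.  80.5]
mark [ 564.3 -121.    55. ] jig [10.1 96.4]
plat [ 534.8 -283.7   18. ] jig [  0.2 -68.6]
jawtop [ 542.9 -215.2   30. ] jig [0.  0.3]
```

View pics/w2.png

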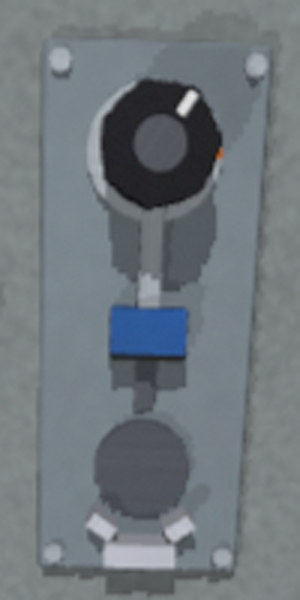

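Run:
```python
from h import *
plan([552,-136,121],np.pi/2-0.12)
```

```text
shift(now) [1.048 0.249 1.782] shift(after twist) [1.055 0.217 1.782] twist z 0.0098 rpy [-3.1415e+00 -1.2000e-03  1.4815e+00]
```

```bash
python3 -m jog '{"claw":[1,1,1,1,1,1,1,1],"xyz":[[0,0,0],[0.3,0.06,0.4],[0.3,0.06,0.4],[0.3,0.06,0.4],[0.155,0.037,0.4],[0,0,0.18],[0,0,0],[0,0,0]],"twist":[[0,0,0.0098],[0,0,0],[0,0,0],[0,0,0],[0,0,0],[0,0,0],[0,0,0],[0,0,0]]}'
python3 - <<'E'
from h import *
plan([552,-136,21],np.pi/2-0.12)
E
```

```text
clock: 5.5
eef_pos: [552.5, -137.2, 122.2]
tool_rot: [3.14, 0.0, 1.45]
force: [0.4, -0.4, -0.1]
width: 85.2
gripper_force: 0.0
shift(now) [ 0.012 -0.007  1.012] shift(after twist) [ 0.012 -0.007  1.012] twist z -0.0003 rpy [3.1401e+00 3.0000e-04 1.4498e+00]
```

```bash
python3 -m jog '{"claw":[1,1,1,1,1,0.4,0.4,0.4,0.4,0.4,0.4],"xyz":[[0.01,0,0.3],[0,0,0.3],[0,0,0.25],[0,0,0.16],[0,0,0],[0,0,0],[0,0,0],[0,0,0],[0,0,0],[0,0,0],[0,0,0]],"twist":[[0,0,0],[0,0,0],[0,0,0],[0,0,0],[0,0,0],[0,0,0],[0,0,0],[0,0,0],[0,0,0],[0,0,0],[0,0,0]]}'; python3 -c "from cell import readout as r;print(r.read_state()['qpos'])"
```

```text
clock: 6.88
eef_pos: [552.4, -136.4, 21.7]
tool_rot: [3.14, -0.0, 1.45]
force: [-1.0, 0.3, 5.7]
width: 48.9
gripper_force: 61.2
[ 0.00569841  0.84320841  0.29715765  1.8975884  -0.50143254  0.47291152
  0.53918069]
```

```bash
python3 -m jog '{"claw":[0.4,0.4,0.4,0.4,0.4,0.4,0.4,0.4,0.4,0.4,0.4,0.4],"xyz":[[0,0,0],[0,0,0],[0,0,0],[0,0,0],[0,0,0],[0,0,0],[0,0,0],[0,0,0],[0,0,0],[0,0,0],[0,0,0],[0,0,0]],"twist":[[0,0,-0.05],[0,0,-0.05],[0,0,-0.05],[0,0,-0.05],[0,0,-0.05],[0,0,-0.05],[0,0,-0.05],[0,0,-0.05],[0,0,-0.05],[0,0,-0.05],[0,0,0],[0,0,0]]}'
python3 - <<'E'
from h import *
print(readout.read_state()['qpos'],readout.read_state()['torque'])
d=cam("top"); save(d,"t3.png",crop=(320,160,110,70),s=6)
E
```

```text
clock: 8.38
eef_pos: [550.3, -138.1, 21.7]
tool_rot: [-3.139, -0.002, 3.019]
force: [-4.9, -0.5, 9.7]
width: 48.7
gripper_force: 61.6
[ 0.23608525  0.8171984  -0.06450272  1.89232012  0.11687755  0.43779615
  1.53394148] [-0.31568569  0.97669468  0.05094903]
```

Run:
```python
from h import *
d=cam("wrist"); save(d,"w3.png",s=1)
print(proj(d,[552,-136,55]), proj(d,[564.3,-121,55]),proj(d,[552-15,-136+13,55]))
```

```text
[330.67200061 288.65861638] [368.49436254 309.91587488] [358.15700177 252.99929151]
```

View pics/w3.png

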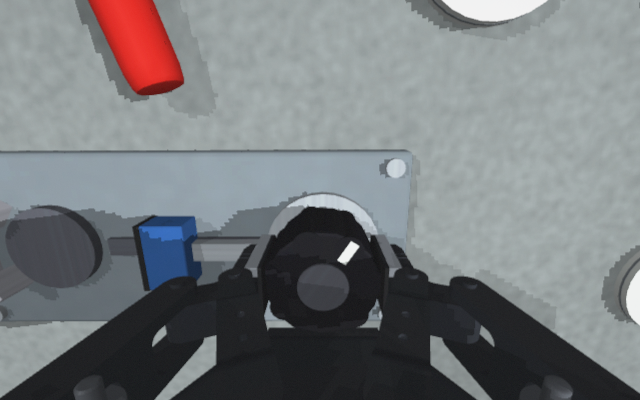

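The mark, at (348,252), has turned 90° with the fingers. The jaw hasn't moved. Next, clockwise.

```bash
python3 -m jog '{"claw":[0.4,0.4,0.4,0.4,0.4,0.4,0.4,0.4,0.4,0.4,0.4,0.4],"xyz":[[0,0,0],[0,0,0],[0,0,0],[0,0,0],[0,0,0],[0,0,0],[0,0,0],[0,0,0],[0,0,0],[0,0,0],[0,0,0],[0,0,0]],"twist":[[0,0,0.05],[0,0,0.05],[0,0,0.05],[0,0,0.05],[0,0,0.05],[0,0,0.05],[0,0,0.05],[0,0,0.05],[0,0,0.05],[0,0,0.05],[0,0,0],[0,0,0]]}'
python3 - <<'E'
from h import *
d=cam("wrist"); c=d["color"].astype(int); r,g,b=c[...,0],c[...,1],c[...,2]
print(blobs(d,(b>90)&(r<60)&(b-g>40),30,100)); print(readout.read_state()["qpos"])
E
```

```text
clock: 9.98
eef_pos: [552.4, -136.4, 21.7]
tool_rot: [3.14, 0.0, 1.45]
force: [-1.1, 0.7, 6.1]
width: 48.7
gripper_force: 61.3
[]
[ 0.00461955  0.84346599  0.29867194  1.89764455 -0.50349466  0.47333171
  0.54121712]
```

```bash
python3 -m jog '{"claw":[1,1,1,1,1,1,1,1,1,1,1],"xyz":[[0,0,0],[0,0,0],[0,0,0],[0,0,0],[-0.1,0,-0.3],[-0.4,0,-0.4],[-0.4,0,-0.4],[-0.3,0,-0.4],[-0.2,0,-0.4],[0,0,-0.4],[0,0,0]],"twist":[[0,0,0],[0,0,0],[0,0,0],[0,0,0],[0,0,0],[0,0,0],[0,0,0],[0,0,0],[0,0,0],[0,0,0],[0,0,0]]}'
python3 - <<'E'
from h import *
d=cam("wrist"); save(d,"w4.png"); c=d["color"].astype(int); r,g,b=c[...,0],c[...,1],c[...,2]
print(blobs(d,(b>90)&(r<70)&(b-g>30),30,100)); print(proj(d,[542.9,-215.2,30]))
m=np.array([542.8,-215.5]);yaw=-.12;R=np.array([[np.cos(yaw),-np.sin(yaw)],[np.sin(yaw),np.cos(yaw)]])
for s in blobs(d,(b>90)&(r<70)&(b-g>30),30,100): print(R.T@(s[2]-m))
d=cam("top"); c=d["color"].astype(int)
hsv=cv2.cvtColor(d["color"],cv2.COLOR_RGB2HSV)
x0,y0=190,155; sub=d["color"][y0:y0+45,x0:x0+45]; mask=np.zeros((400,640),bool); mask[y0:y0+45,x0:x0+45]=sub.max(2)>150
print(blobs(d,mask,16,50))
E
```

```text
clock: 11.4
eef_pos: [536.5, -276.9, 253.5]
tool_rot: [3.135, 0.002, 1.449]
force: [0.2, 0.1, 0.5]
width: 85.8
gripper_force: 0.0
[(np.int32(492), array([321., 131.]), array([ 540.8, -227.3]), [29, 17])]
[321.44084076 120.66308094]
[ -0.57301323 -11.95456632]
[(np.int32(269), array([212.6, 177.1]), array([611.9, 312.2]), [18, 19])]
```

View pics/w4.png

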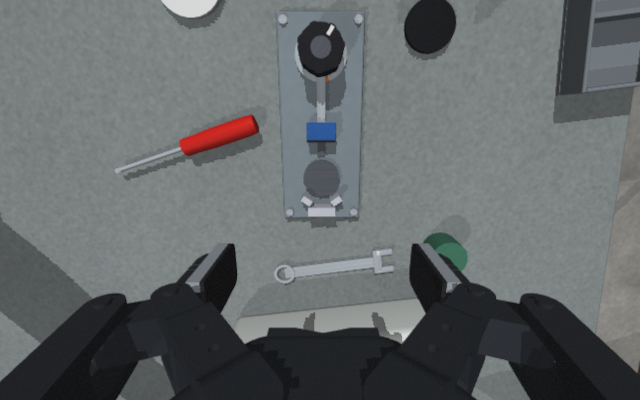

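Run:
```python
from h import *
d=cam("wrist"); print(at(d,322,179.5,18)); plan([600,225,253],1.451)
```

```text
[ 531.52700785 -286.51937368   18.        ]
shift(now) [ 5.037  0.049 -0.036] shift(after twist) [ 5.037  0.053 -0.036] twist z -0.0003 rpy [-3.1400e+00 -1.0000e-03  1.4501e+00]
```

```bash
python3 -m jog '{"claw":[1,1,1,1,1,1,1,1,1,1,1,1],"xyz":[[0.5,0,0],[0.5,0,0],[0.5,0,0],[0.5,0,0],[0.5,0,0],[0.5,0,0],[0.5,0,0],[0.5,0,0],[0.5,0,0],[0.35,0.05,0],[0.2,0,0],[0,0,0]],"twist":[[0,0,0],[0,0,0],[0,0,0],[0,0,0],[0,0,0],[0,0,0],[0,0,0],[0,0,0],[0,0,0],[0,0,0],[0,0,0],[0,0,0]]}';  python3 -m jog '{"claw":[1,1],"xyz":[[0,0,0],[0,0,0]],"twist":[[0,0,0],[0,0,0]]}'
cat >> h.py <<'E'
def circ(mask,z,d,amin=300):
    cs,_=cv2.findContours(mask.astype(np.uint8),cv2.RETR_EXTERNAL,cv2.CHAIN_APPROX_NONE)
    for k in cs:
        if cv2.contourArea(k)<amin: continue
        h=cv2.convexHull(k); P=np.array([at(d,*q[0],z)[:2] for q in h]); A=np.c_[2*P,np.ones(len(P))]; x=np.linalg.lstsq(A,(P**2).sum(1),rcond=None)[0]
        r=np.sqrt(x[2]+x[0]**2+x[1]**2); res=np.abs(np.hypot(*(P-x[:2]).T)-r).max()
        if 22<r<46 and res<5: print("circle",np.round(x[:2],1),"r",round(r,1),"res",round(res,1),"px",np.round(k.mean(0)[0]))
def look(z=8,cam_="wrist"):
    d=cam(cam_); c=d["color"].astype(int); r,g,b=c[...,0],c[...,1],c[...,2]
    print("blue");circ((b>110)&(r<70)&(b-g>60),z,d)
    print("white");circ(cv2.morphologyEx(((c.min(2)>145)).astype(np.uint8),cv2.MORPH_CLOSE,np.ones((9,9))),z,d)
    return d
E
python3 - <<'E'
from h import *
d=look(16); save(d,"w5.png"); print(proj(d,[612,312,16])); print(readout.read_state()["clock"])
E
```

```text
clock: 13.05
eef_pos: [600.1, 226.4, 249.0]
tool_rot: [-3.14, 0.001, 1.452]
force: [0.3, -0.4, 0.2]
width: 85.5
gripper_force: 0.0
clock: 13.3
eef_pos: [601.2, 223.3, 250.6]
tool_rot: [3.141, 0.001, 1.447]
force: [0.0, -0.0, 1.3]
width: 85.4
gripper_force: 0.0
blue
circle [449.1  76.9] r 30.5 res 1.3 px [241. 283.]
circle [586.3 197.1] r 29.2 res 0.7 px [315. 190.]
circle [477.5 309.3] r 29.2 res 0.6 px [216. 114.]
circle [505.9 415.4] r 29.1 res 0.9 px [220.  18.]
white
circle [608.4  76.1] r 29.7 res 0.5 px [341. 269.]
circle [612.3 310.4] r 30.0 res 0.4 px [324.  98.]
[323.33207382  97.66155959]
13.35
```

View pics/w5.png

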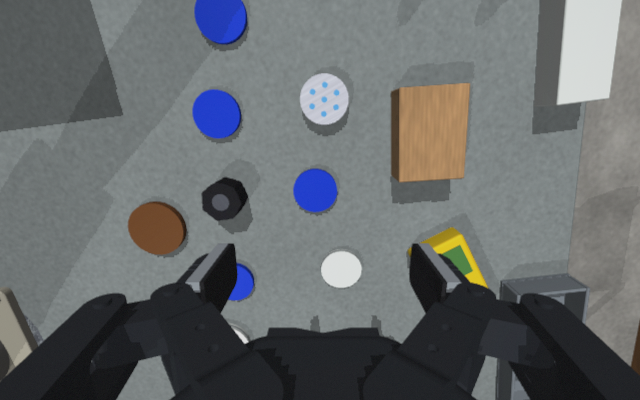

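Run:
```python
from h import *
plan([612.2,310.6,101],1.451)
```

```text
shift(now) [0.876 0.003 1.496] shift(after twist) [0.876 0.006 1.496] twist z -0.0012 rpy [3.1414e+00 4.0000e-04 1.4473e+00]
```

```bash
python3 -m jog '{"claw":[1,1,1,1,1,1],"xyz":[[0.3,0,0.3],[0.3,0,0.4],[0.276,0.004,0.4],[0,0,0.396],[0,0,0],[0,0,0]],"twist":[[0,0,0],[0,0,0],[0,0,0],[0,0,0],[0,0,0],[0,0,0]]}'
python3 - <<'E'
from h import *
plan([612.2,310.6,1],1.451)
E
```

```text
clock: 14.1
eef_pos: [613.4, 311.4, 102.5]
tool_rot: [3.139, -0.001, 1.448]
force: [-0.0, -0.6, 0.5]
width: 85.1
gripper_force: 0.0
shift(now) [-0.01  -0.011  1.015] shift(after twist) [-0.01  -0.011  1.015] twist z -0.0009 rpy [ 3.1392e+00 -6.0000e-04  1.4482e+00]
```

```bash
python3 -m jog '{"claw":[1,1,1,1,1,0.4,0.4,0.4,0.4,0.4,0.4],"xyz":[[-0.01,-0.01,0.3],[0,0,0.3],[0,0,0.3],[0,0,0.11],[0,0,0],[0,0,0],[0,0,0],[0,0,0],[0,0,0],[0,0,0],[0,0,0]],"twist":[[0,0,0],[0,0,0],[0,0,0],[0,0,0],[0,0,0],[0,0,0],[0,0,0],[0,0,0],[0,0,0],[0,0,0],[0,0,0]]}'; python3 -m jog '{"claw":[0.4,0.4,0.4,0.4,0.4],"xyz":[[0,0,-0.2],[0,0,-0.4],[0,0,-0.5],[0,0,-0.4],[0,0,0]],"twist":[[0,0,0],[0,0,0],[0,0,0],[0,0,0],[0,0,0]]}'
python3 - <<'E'
from h import *
plan([537,-278,170],1.451)
E
```

```text
clock: 15.48
eef_pos: [612.6, 312.0, 2.3]
tool_rot: [3.138, -0.002, 1.45]
force: [0.0, -0.8, 7.2]
width: 57.4
gripper_force: 63.3
clock: 16.1
eef_pos: [613.6, 312.4, 155.3]
tool_rot: [3.134, -0.005, 1.45]
force: [0.8, 0.2, -1.3]
width: 57.4
gripper_force: 64.5
shift(now) [-5.953 -0.047 -0.147] shift(after twist) [-5.953 -0.055 -0.147] twist z -0.0004 rpy [ 3.1341 -0.0048  1.4498]
```

```bash
python3 -m jog '{"claw":[0.4,0.4,0.4,0.4,0.4,0.4,0.4,0.4,0.4,0.4,0.4,0.4],"xyz":[[-0.3,0,-0.1],[-0.5,0,-0.05],[-0.5,0,0],[-0.5,0,0],[-0.5,0,0],[-0.5,0,0],[-0.5,0,0],[-0.5,0,0],[-0.5,0,0],[-0.5,0,0],[-0.5,-0.05,0],[-0.4,0,0]],"twist":[[0,0,0],[0,0,0],[0,0,0],[0,0,0],[0,0,0],[0,0,0],[0,0,0],[0,0,0],[0,0,0],[0,0,0],[0,0,0],[0,0,0]]}'; python3 -m jog '{"claw":[0.4,0.4,0.4,0.4],"xyz":[[-0.25,0,0],[0,0,0],[0,0,0],[0,0,0]],"twist":[[0,0,0],[0,0,0],[0,0,0],[0,0,0]]}'
python3 - <<'E'
from h import *
d=cam("wrist"); save(d,"w6.png"); print(readout.read_state()["eef_pos"],readout.read_state()["tool_rot"])
for p in ([533.5,-286,18],[534.8,-283.7,18]): print(proj(d,p))
E
```

```text
clock: 17.6
eef_pos: [535.4, -255.7, 164.5]
tool_rot: [-3.14, 0.0, 1.448]
force: [0.7, 0.4, -1.9]
width: 57.2
gripper_force: 64.5
clock: 18.1
eef_pos: [534.5, -276.5, 164.5]
tool_rot: [-3.141, -0.001, 1.452]
force: [-0.6, 0.2, -1.5]
width: 57.4
gripper_force: 64.5
[ 534.52514307 -276.71253932  164.5552047 ] [-3.14126970e+00 -1.05509346e-03  1.45207089e+00]
[323.8150199  194.48395094]
[324.81421344 192.1778062 ]
```

View pics/w6.png

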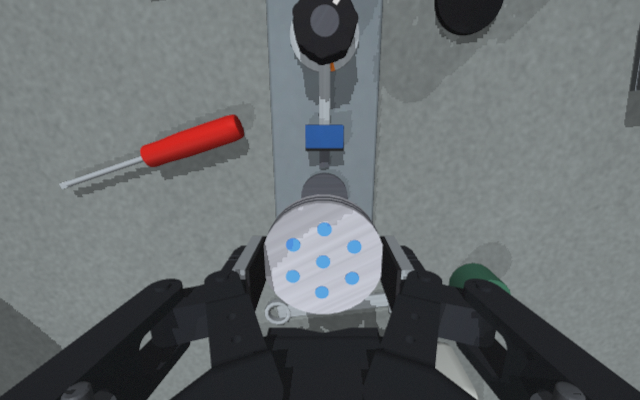

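Run:
```python
from h import *
d=cam("wrist"); s=readout.read_state(); z=s["eef_pos"][2]-2.3+16
p=at(d,323,262,z); print(p, p-s["eef_pos"])
off=(p-s["eef_pos"])[:2]; t=np.array([534.6,-280.5])-off; print(t)
plan([t[0],t[1],50],1.451)
```

```text
[ 533.74371356 -277.93626743  178.31030457] [-0.72879318 -0.86936026 13.7       ]
[ 535.32879318 -279.63063974]
shift(now) [-0.024  0.012  1.146] shift(after twist) [-0.024  0.012  1.146] twist z 0.0002 rpy [-3.1414e+00 -7.0000e-04  1.4517e+00]
```

```bash
python3 -m jog '{"claw":[0.4,0.4,0.4,0.4,0.4,0.4],"xyz":[[-0.024,0.012,0.3],[0,0,0.3],[0,0,0.3],[0,0,0.25],[0,0,0],[0,0,0]],"twist":[[0,0,0],[0,0,0],[0,0,0],[0,0,0],[0,0,0],[0,0,0]]}'
python3 - <<'E'
from h import *
plan([535.3,-279.6,20.5],1.451)
E
```

```text
clock: 18.95
eef_pos: [535.7, -281.2, 50.6]
tool_rot: [3.14, 0.001, 1.45]
force: [-0.5, -1.1, -1.7]
width: 57.4
gripper_force: 64.5
shift(now) [ 0.016 -0.005  0.301] shift(after twist) [ 0.016 -0.005  0.301] twist z -0.0002 rpy [3.1404e+00 6.0000e-04 1.4502e+00]
```

```bash
python3 -m jog '{"claw":[0.4,0.4,0.4,0.4,0.4,0.4],"xyz":[[0.016,-0.005,0.1],[0,0,0.1],[0,0,0.06],[0,0,0.035],[0,0,0],[0,0,0]],"twist":[[0,0,0],[0,0,0],[0,0,0],[0,0,0],[0,0,0],[0,0,0]]}'
```

```text
clock: 19.7
eef_pos: [534.4, -279.4, 20.3]
tool_rot: [-3.141, -0.0, 1.45]
force: [-1.4, 1.8, 2.4]
width: 57.4
gripper_force: 64.7
```

```bash
python3 -m jog '{"claw":[1,1,1,1,1,1,1,1,1],"xyz":[[0,0,0],[0,0,0],[0,0,0],[0,0,-0.2],[0,0,-0.4],[0,0,-0.5],[0,0,-0.4],[0,0,-0.2],[0,0,0]],"twist":[[0,0,0],[0,0,0],[0,0,0],[0,0,0],[0,0,0],[0,0,0],[0,0,0],[0,0,0],[0,0,0]]}'
python3 - <<'E'
from h import *
d=look(34); save(d,"w7.png"); plan([552,-136,125],1.45+np.pi/2)
E
```

```text
clock: 20.82
eef_pos: [535.8, -280.2, 193.1]
tool_rot: [3.137, 0.002, 1.45]
force: [-0.1, 0.6, -0.0]
width: 85.3
gripper_force: 0.0
blue
white
shift(now) [ 1.445 -0.004  0.664] shift(after twist) [0.004 1.445 0.664] twist z -0.5001 rpy [3.1396e+00 4.0000e-04 1.4498e+00]
```

View pics/w7.png

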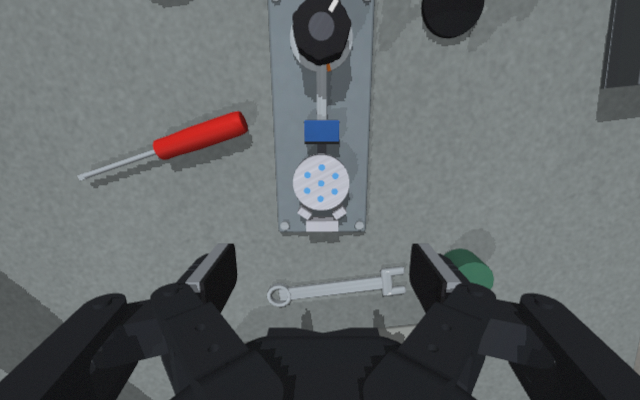

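The base sits flat on the platform at (321,183), with a gap to the jaw at (321,131). Next is the knob.

```bash
python3 -m jog '{"claw":[1,1,1,1,1,1,1],"xyz":[[0.3,0,0],[0.4,0,0],[0.4,0,0],[0.345,0,0],[0,0,0],[0,0,0.2],[0,0,0.2]],"twist":[[0,0,0],[0,0,0],[0,0,0],[0,0,0],[0,0,0],[0,0,0],[0,0,0]]}'; python3 -m jog '{"claw":[1,1,1,1,1,1,1,1,1,1,1,1],"xyz":[[0,0,0],[0,0,0],[0,0,0],[0,0,0],[0,0,0],[0,0,0],[0,0,0],[0,0,0],[0,0,0],[0,0,0],[0,0,0],[0,0,0]],"twist":[[0,0,-0.05],[0,0,-0.05],[0,0,-0.05],[0,0,-0.05],[0,0,-0.05],[0,0,-0.05],[0,0,-0.05],[0,0,-0.05],[0,0,-0.05],[0,0,-0.05],[0,0,0],[0,0,0]]}';  python3 - <<'E'
from h import *
plan([552,-136,21],1.45+np.pi/2); print(readout.read_state()["qpos"])
E
```

```text
clock: 21.75
eef_pos: [551.4, -137.2, 149.2]
tool_rot: [-3.141, 0.001, 1.449]
force: [0.3, 0.2, 0.6]
width: 85.3
gripper_force: 0.0
clock: 23.25
eef_pos: [551.6, -136.7, 149.7]
tool_rot: [-3.141, -0.001, 3.017]
force: [0.3, -0.5, 0.1]
width: 85.4
gripper_force: 0.0
shift(now) [-0.003  0.008  1.287] shift(after twist) [-0.003  0.008  1.287] twist z -0.0013 rpy [-3.1414e+00 -9.0000e-04  3.0168e+00]
[ 0.24130869  0.6157938  -0.07354384  1.82817932  0.06629257  0.70089332
  1.5765228 ]
```

```bash
python3 -m jog '{"claw":[1,1,1,1,1,1,0.4,0.4,0.4,0.4,0.4,0.4],"xyz":[[0,0.008,0.3],[0,0,0.3],[0,0,0.3],[0,0,0.25],[0,0,0.137],[0,0,0],[0,0,0],[0,0,0],[0,0,0],[0,0,0],[0,0,0],[0,0,0]],"twist":[[0,0,0],[0,0,0],[0,0,0],[0,0,0],[0,0,0],[0,0,0],[0,0,0],[0,0,0],[0,0,0],[0,0,0],[0,0,0],[0,0,0]]}';  python3 -m jog '{"claw":[0.4,0.4,0.4,0.4,0.4,0.4,0.4,0.4,0.4,0.4,0.4,0.4],"xyz":[[0,0,0],[0,0,0],[0,0,0],[0,0,0],[0,0,0],[0,0,0],[0,0,0],[0,0,0],[0,0,0],[0,0,0],[0,0,0],[0,0,0]],"twist":[[0,0,0.05],[0,0,0.05],[0,0,0.05],[0,0,0.05],[0,0,0.05],[0,0,0.05],[0,0,0.05],[0,0,0.05],[0,0,0.05],[0,0,0.05],[0,0,0.05],[0,0,0]]}'; python3 -c "
from cell import readout as r;s=r.read_state();print(s['qpos'],s['torque'])"
```

```text
clock: 24.75
eef_pos: [552.9, -138.4, 23.4]
tool_rot: [-3.138, 0.003, 3.018]
force: [-2.1, -5.0, 7.0]
width: 48.2
gripper_force: 60.9
clock: 26.25
eef_pos: [552.0, -138.9, 23.4]
tool_rot: [3.139, 0.004, 1.289]
force: [-2.5, -5.4, 8.0]
width: 48.6
gripper_force: 61.3
[-0.03012181  0.85075116  0.3586012   1.89911593 -0.58152948  0.49293291
  0.45465771] [-1.18215974  1.13661054  0.02315974]
```

```bash
python3 -m jog '{"claw":[0.4,0.4,0.4,0.4,0.4,0.4],"xyz":[[0,0,0],[0,0,0],[0,0,0],[0,0,0],[0,0,0],[0,0,0]],"twist":[[0,0,0.04],[0,0,0.04],[0,0,0.04],[0,0,0.04],[0,0,0.04],[0,0,0]]}'; python3 -c "
from cell import readout as r;s=r.read_state();print(s['qpos'],s['torque'])"; python3 -m jog '{"claw":[0.4,0.4,0.4,0.4,0.4],"xyz":[[0,0,0],[0,0,0],[0,0,0],[0,0,0],[0,0,0]],"twist":[[0,0,0.03],[0,0,0.03],[0,0,0.03],[0,0,0.03],[0,0,0]]}'
python3 - <<'E'
from h import *
s=readout.read_state();print(s['qpos'],s['torque'])
d=cam("wrist"); save(d,"w8.png")
E
```

```text
clock: 27.0
eef_pos: [551.7, -138.7, 23.4]
tool_rot: [3.138, 0.002, 0.661]
force: [-4.6, -6.1, 9.5]
width: 48.7
gripper_force: 61.4
[-0.12398461  0.88746873  0.51693961  1.90233695 -0.78992351  0.56406752
  0.01619336] [-0.79971596  1.16859888  0.05081216]
clock: 27.62
eef_pos: [551.5, -138.4, 23.4]
tool_rot: [3.138, 0.0, 0.284]
force: [-4.5, -4.5, 9.2]
width: 48.9
gripper_force: 61.4
[-0.17736048  0.91627497  0.61152229  1.90407371 -0.8962169   0.61788815
 -0.26628855] [-0.70332851  1.09888954  0.02346803]
```

View pics/w8.png

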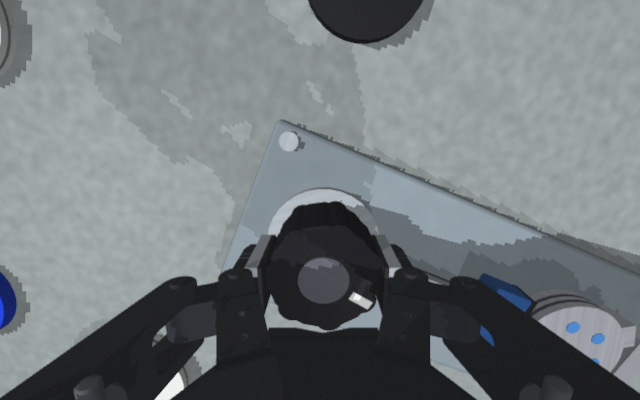

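```bash
python3 -m jog '{"claw":[0.4,0.4,0.4,0.4,0.4],"xyz":[[0,0,0],[0,0,0],[0,0,0],[0,0,0],[0,0,0]],"twist":[[0,0,0.025],[0,0,0.025],[0,0,0.025],[0,0,0.025],[0,0,0]]}'
python3 - <<'E'
from h import *
s=readout.read_state();print(s['qpos'],s['torque'])
E
```

```text
clock: 28.3
eef_pos: [551.6, -138.2, 23.4]
tool_rot: [3.138, -0.001, -0.029]
force: [-5.4, -5.1, 9.3]
width: 48.6
gripper_force: 61.5
[-0.21840709  0.94330116  0.68739943  1.90526606 -0.9723716   0.66658808
 -0.514149  ] [-0.52971833  1.00506098  0.07832316]
```

```bash
python3 -m jog '{"claw":[0.4,0.4,0.4,0.4,0.4,0.4,0.4,0.4,0.4,0.4,0.4,0.4],"xyz":[[0,0,0],[0,0,0],[0,0,0],[0,0,0],[0,0,0],[0,0,0],[0,0,0],[0,0,0],[0,0,0],[0,0,0],[0,0,0],[0,0,0]],"twist":[[0,0,-0.05],[0,0,-0.05],[0,0,-0.05],[0,0,-0.05],[0,0,-0.05],[0,0,-0.05],[0,0,-0.05],[0,0,-0.05],[0,0,-0.05],[0,0,-0.05],[0,0,-0.05],[0,0,0]]}'; python3 -c "
from cell import readout as r;s=r.read_state();print(s['qpos'],s['torque'])";  python3 -m jog '{"claw":[0.4,0.4,0.4,0.4,0.4,0.4,0.4],"xyz":[[0,0,0],[0,0,0],[0,0,0],[0,0,0],[0,0,0],[0,0,0],[0,0,0]],"twist":[[0,0,-0.05],[0,0,-0.05],[0,0,-0.05],[0,0,-0.05],[0,0,-0.05],[0,0,-0.05],[0,0,0]]}'
python3 - <<'E'
from h import *
d=cam("wrist"); save(d,"w9.png")
s=readout.read_state();print(s['qpos'],s['torque'])
E
```

```text
clock: 29.8
eef_pos: [552.2, -138.9, 23.4]
tool_rot: [3.14, 0.004, 1.7]
force: [-3.1, -6.9, 8.3]
width: 48.7
gripper_force: 61.2
[ 0.02753494  0.83528916  0.26564221  1.89712394 -0.44336713  0.46340426
  0.73803851] [-1.27574956  0.94417894  0.03879847]
clock: 30.68
eef_pos: [552.8, -138.6, 23.4]
tool_rot: [-3.14, 0.004, 2.642]
force: [-1.8, -5.9, 7.3]
width: 48.7
gripper_force: 61.4
[ 0.16472524  0.81600936  0.04694424  1.89209672 -0.07488852  0.43175374
  1.33531403] [-1.23401717  0.42938324  0.02100248]
```

View pics/w9.png

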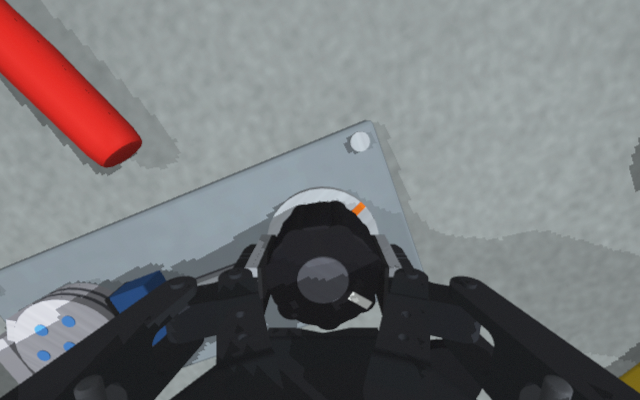

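```bash
for i in 1 2 3 4 5; do :; done; P='from cell import readout as r;s=r.read_state();print(s["torque"][2],s["tool_rot"][2],s["qpos"][4])'; python3 -m jog '{"claw":[0.4,0.4,0.4,0.4,0.4],"xyz":[[0,0,0],[0,0,0],[0,0,0],[0,0,0],[0,0,0]],"twist":[[0,0,0.04],[0,0,0.04],[0,0,0.04],[0,0,0.04],[0,0,0]]}'>/dev/null; python3 -c "$P"; python3 -m jog '{"claw":[0.4,0.4,0.4],"xyz":[[0,0,0],[0,0,0],[0,0,0]],"twist":[[0,0,0.03],[0,0,0.03],[0,0,0]]}'>/dev/null; python3 -c "$P";  python3 -m jog '{"claw":[0.4,0.4,0.4],"xyz":[[0,0,0],[0,0,0],[0,0,0]],"twist":[[0,0,0.03],[0,0,0.03],[0,0,0]]}'>/dev/null; python3 -c "$P"; python3 -m jog '{"claw":[0.4,0.4,0.4],"xyz":[[0,0,0],[0,0,0],[0,0,0]],"twist":[[0,0,0.03],[0,0,0.03],[0,0,0]]}'; python3 -c "$P"
```

```text
0.24493003583832917 2.138872230448028 -0.27523428997812405
0.43908653125539393 1.9515993553056616 -0.3485212385977419
0.8036710497882339 1.7643658541362428 -0.42062107924488884
clock: 32.48
eef_pos: [552.4, -138.5, 23.4]
tool_rot: [3.14, 0.005, 1.577]
force: [-1.9, -6.3, 7.8]
width: 48.8
gripper_force: 61.7
1.0062885252132023 1.5773221804569078 -0.4911031372028165
```

```bash
python3 -m jog '{"claw":[0.4,0.4,0.4,0.4,1,1,1,1,1,1,1,1],"xyz":[[0,0,0],[0,0,0],[0,0,0],[0,0,0],[0,0,0],[0,0,0],[0,0,0],[0,0,-0.3],[-0.3,0,-0.5],[-0.5,0,-0.5],[-0.4,0,-0.4],[0,0,0]],"twist":[[0,0,-0.025],[0,0,-0.025],[0,0,0],[0,0,0],[0,0,0],[0,0,0],[0,0,0],[0,0,0],[0,0,0],[0,0,0],[0,0,0],[0,0,0]]}';  python3 - <<'E'
from h import *
d=look(34); save(d,"w10.png"); print(proj(d,[534,-285.5,34])); plan([520,200,250],1.451)
look(8,"top")
E
```

```text
clock: 33.98
eef_pos: [572.1, -253.5, 189.5]
tool_rot: [3.135, 0.007, 1.727]
force: [-0.3, 0.6, -0.8]
width: 85.2
gripper_force: 0.0
blue
white
[283.05382513 205.94461047]
shift(now) [ 4.521  0.209 -0.629] shift(after twist) [ 4.404 -1.044 -0.629] twist z 0.0888 rpy [3.1390e+00 1.8000e-03 1.7299e+00]
blue
white
circle [409.2 -40.2] r 38.3 res 1.1 px [324. 241.]
```

View pics/w10.png

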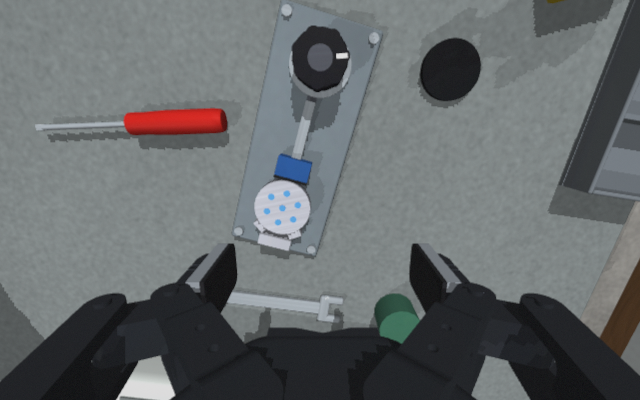

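The base is against the V stop with the jaw on it: its centre is at (282,207), where (283,206) was predicted. Filters next.

```bash
python3 -m jog '{"claw":[1,1,1,1,1,1,1,1,1,1,1,1],"xyz":[[0,0,-0.2],[0,0,-0.3],[0.3,0,-0.2],[0.5,0,0],[0.5,0,0],[0.5,-0.1,0],[0.5,-0.2,0],[0.5,-0.2,0],[0.5,-0.1,0],[0.4,0,0],[0.2,0,0],[0,0,0]],"twist":[[0,0,0.0444],[0,0,0.0444],[0,0,0],[0,0,0],[0,0,0],[0,0,0],[0,0,0],[0,0,0],[0,0,0],[0,0,0],[0,0,0],[0,0,0]]}'; python3 -m jog '{"claw":[1,1],"xyz":[[0,0,0],[0,0,0]],"twist":[[0,0,0],[0,0,0]]}';  python3 - <<'E'
from h import *
d=look(8); plan([444.7,71,110],1.451)
E
```

```text
clock: 35.58
eef_pos: [555.7, 147.9, 254.5]
tool_rot: [-3.139, 0.001, 1.457]
force: [-0.7, 0.0, -0.3]
width: 85.7
gripper_force: 0.0
clock: 35.83
eef_pos: [556.7, 144.2, 255.8]
tool_rot: [-3.142, 0.001, 1.45]
force: [-0.2, -0.7, 0.8]
width: 85.5
gripper_force: 0.0
blue
circle [446.3  70.5] r 30.2 res 1.0 px [253. 228.]
circle [585.6 194.2] r 29.5 res 0.5 px [341. 127.]
circle [474.2 309.2] r 29.8 res 0.3 px [239.  42.]
white
circle [409.7 -43. ] r 39.1 res 3.0 px [246. 300.]
circle [608.3  71.5] r 30.3 res 0.4 px [366. 214.]
circle [927.1 287.7] r 23.7 res 3.5 px [620.  12.]
shift(now) [-0.865 -1.024  1.458] shift(after twist) [-0.865 -1.024  1.458] twist z -0.0001 rpy [3.1415e+00 5.0000e-04 1.4507e+00]
```

```bash
python3 -m jog '{"claw":[1,1,1,1,1,1,1],"xyz":[[-0.3,-0.3,0.3],[-0.3,-0.4,0.4],[-0.265,-0.324,0.4],[0,0,0.358],[0,0,0],[0,0,0],[0,0,0]],"twist":[[0,0,0],[0,0,0],[0,0,0],[0,0,0],[0,0,0],[0,0,0],[0,0,0]]}';  python3 - <<'E'
from h import *
plan([446,70.5,-3],1.451)
E
```

```text
clock: 36.75
eef_pos: [447.3, 73.4, 112.1]
tool_rot: [3.139, -0.001, 1.454]
force: [0.1, 0.4, 0.1]
width: 85.2
gripper_force: 0.0
shift(now) [-0.03  -0.009  1.151] shift(after twist) [-0.03  -0.009  1.151] twist z 0.0009 rpy [ 3.1388e+00 -9.0000e-04  1.4538e+00]
```

```bash
python3 -m jog '{"claw":[1,1,1,1,1,1,0.4,0.4,0.4,0.4,0.4,0.4],"xyz":[[-0.025,-0.01,0.3],[0,0,0.35],[0,0,0.3],[0,0,0.15],[0,0,0.05],[0,0,0],[0,0,0],[0,0,0],[0,0,0],[0,0,0],[0,0,0],[0,0,0]],"twist":[[0,0,0],[0,0,0],[0,0,0],[0,0,0],[0,0,0],[0,0,0],[0,0,0],[0,0,0],[0,0,0],[0,0,0],[0,0,0],[0,0,0]]}'; python3 -m jog '{"claw":[0.4,0.4,0.4,0.4,0.4],"xyz":[[0,0,-0.2],[0,0,-0.4],[0,0,-0.5],[0,0,-0.4],[0,0,0]],"twist":[[0,0,0],[0,0,0],[0,0,0],[0,0,0],[0,0,0]]}'
python3 - <<'E'
from h import *
plan([534,-285,150],1.451)
E
```

```text
clock: 38.25
eef_pos: [445.3, 71.0, -2.8]
tool_rot: [3.14, -0.002, 1.454]
force: [-1.7, 0.5, 12.8]
width: 57.2
gripper_force: 61.1
clock: 38.88
eef_pos: [446.3, 71.1, 148.4]
tool_rot: [3.136, -0.002, 1.454]
force: [0.1, -0.1, -1.8]
width: 56.8
gripper_force: 64.2
shift(now) [-3.435  1.285 -0.016] shift(after twist) [-3.431  1.296 -0.016] twist z 0.001 rpy [ 3.1362e+00 -2.2000e-03  1.4543e+00]
```

```bash
python3 -m jog '{"claw":[0.4,0.4,0.4,0.4,0.4,0.4,0.4,0.4,0.4,0.4,0.4],"xyz":[[-0.3,0.15,0],[-0.45,0.2,0],[-0.5,0.2,0],[-0.5,0.2,0],[-0.5,0.2,0],[-0.5,0.2,0],[-0.5,0.146,0],[-0.4,0,0],[-0.35,0,0],[0,0,0],[0,0,0]],"twist":[[0,0,0],[0,0,0],[0,0,0],[0,0,0],[0,0,0],[0,0,0],[0,0,0],[0,0,0],[0,0,0],[0,0,0],[0,0,0]]}'
python3 - <<'E'
from h import *
d=cam("wrist"); save(d,"w11.png"); s=readout.read_state(); e=s["eef_pos"]; print(e,s["tool_rot"],proj(d,[534,-285.5,34]),proj(d,e+[0,0,10.8]))
E
```

```text
clock: 40.25
eef_pos: [526.2, -340.3, 144.7]
tool_rot: [-3.14, -0.003, 1.454]
force: [-0.2, 0.7, -1.4]
width: 56.7
gripper_force: 64.2
[ 526.61231824 -339.73939522  144.88245468] [-3.14054657e+00 -2.52682668e-03  1.45469164e+00] [325.50078852 131.24344997] [324.93123776 255.83656135]
```

View pics/w11.png

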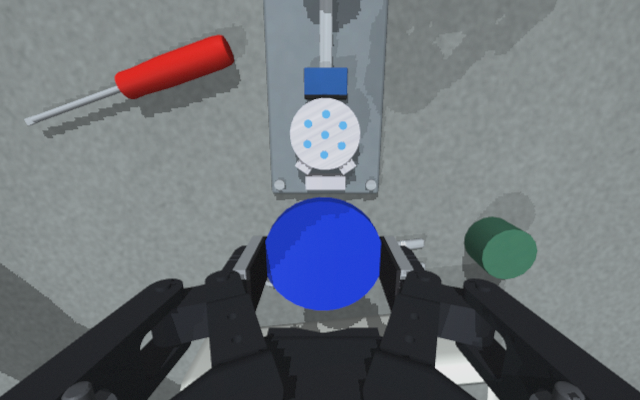

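```bash
cat >> h.py <<'E'
def inhand(d,z,white=False):
    c=d["color"].astype(int); r,g,b=c[...,0],c[...,1],c[...,2]
    m=(c.min(2)>140) if white else (b>100)&(r<80)&(b-g>60)
    m[:190]=0; circ(m,z,d,3000)
E
python3 - <<'E'
from h import *
d=cam("wrist"); s=readout.read_state(); e=s["eef_pos"]; print(e)
print("base",at(d,325,134.3,34)); inhand(d,e[2]+10.8)
c=d["color"].astype(int); m=c.min(2)>150; m[168:]=0; m[:,:285]=0; m[:,365:]=0; circ(m,34,d,1000)
E
```

```text
[ 526.8485245  -339.60639226  145.12098143]
base [ 533.67430662 -287.43257634   34.        ]
circle [ 525.9 -339.7] r 30.0 res 1.6 px [323. 254.]
circle [ 532.4 -292.1] r 32.6 res 2.8 px [324. 138.]
```

Run:
```python
from h import *
plan([534.5,-287.2,60],1.451)
```

```text
shift(now) [0.529 0.016 0.851] shift(after twist) [0.529 0.013 0.851] twist z 0.0014 rpy [-3.1408e+00 -2.2000e-03  1.4553e+00]
```

```bash
python3 -m jog '{"claw":[0.4,0.4,0.4,0.4,0.4,0.4,0.4],"xyz":[[0.25,0.016,0.15],[0.279,0,0.25],[0,0,0.25],[0,0,0.2],[0,0,0],[0,0,0],[0,0,0]],"twist":[[0,0,0],[0,0,0],[0,0,0],[0,0,0],[0,0,0],[0,0,0],[0,0,0]]}';  python3 - <<'E'
from h import *
plan([534.5,-287.2,31.5],1.451)
E
```

```text
clock: 41.22
eef_pos: [534.7, -290.0, 61.8]
tool_rot: [3.14, 0.001, 1.453]
force: [0.6, 0.0, 0.9]
width: 57.0
gripper_force: 64.2
shift(now) [ 0.028 -0.006  0.303] shift(after twist) [ 0.028 -0.006  0.303] twist z 0.0007 rpy [3.1399e+00 8.0000e-04 1.4531e+00]
```

```bash
python3 -m jog '{"claw":[0.4,0.4,0.4,0.4,0.4,0.4],"xyz":[[0.028,-0.006,0.1],[0,0,0.1],[0,0,0.1],[0,0,0],[0,0,0],[0,0,0]],"twist":[[0,0,0],[0,0,0],[0,0,0],[0,0,0],[0,0,0],[0,0,0]]}'; python3 -m jog '{"claw":[1,1,1,1,1,1,1],"xyz":[[0,0,0],[0,0,0],[0,0,0],[0,0,-0.2],[0,0,-0.4],[0,0,-0.5],[0,0,-0.2]],"twist":[[0,0,0],[0,0,0],[0,0,0],[0,0,0],[0,0,0],[0,0,0],[0,0,0]]}'
python3 - <<'E'
from h import *
plan([555,135,250],1.451)
E
```

```text
clock: 41.98
eef_pos: [533.9, -286.2, 31.4]
tool_rot: [3.142, -0.001, 1.453]
force: [-2.3, 2.5, 9.6]
width: 56.7
gripper_force: 65.1
clock: 42.85
eef_pos: [535.1, -287.8, 165.0]
tool_rot: [3.137, 0.002, 1.453]
force: [0.2, -1.0, 0.1]
width: 85.7
gripper_force: 0.0
shift(now) [ 4.222 -0.298 -0.85 ] shift(after twist) [ 4.222 -0.307 -0.85 ] twist z 0.0007 rpy [3.1368e+00 2.3000e-03 1.4531e+00]
```

```bash
python3 - <<'E'
from h import *
d=look(42);
E
python3 -m jog '{"claw":[1,1,1,1,1,1,1,1,1,1,1,1],"xyz":[[0.3,0,-0.3],[0.5,0,-0.3],[0.5,0,-0.25],[0.5,-0.1,0],[0.5,-0.1,0],[0.5,-0.1,0],[0.5,0,0],[0.5,0,0],[0.3,0,0],[0.12,0,0],[0,0,0],[0,0,0]],"twist":[[0,0,0],[0,0,0],[0,0,0],[0,0,0],[0,0,0],[0,0,0],[0,0,0],[0,0,0],[0,0,0],[0,0,0],[0,0,0],[0,0,0]]}'
python3 - <<'E'
from h import *
d=look(8); plan([585.6,194.2,110],1.451)
E
```

```text
blue
circle [ 533.  -287.3] r 29.8 res 0.6 px [321. 189.]
white
clock: 44.4
eef_pos: [553.4, 134.0, 246.0]
tool_rot: [3.142, 0.001, 1.451]
force: [0.5, -0.3, 0.0]
width: 85.4
gripper_force: 0.0
blue
circle [585.6 194.2] r 29.5 res 0.3 px [343. 119.]
circle [474.2 309.2] r 29.8 res 0.4 px [238.  29.]
white
circle [409.7 -43. ] r 38.9 res 2.8 px [246. 298.]
circle [608.2  71.5] r 30.2 res 0.3 px [368. 209.]
shift(now) [0.635 0.247 1.361] shift(after twist) [0.635 0.247 1.361] twist z -0.0001 rpy [3.1415e+00 6.0000e-04 1.4505e+00]
```

```bash
python3 -m jog '{"claw":[1,1,1,1,1,1,1],"xyz":[[0.2,0.1,0.3],[0.3,0.1,0.4],[0.135,0.047,0.4],[0,0,0.26],[0,0,0],[0,0,0],[0,0,0]],"twist":[[0,0,0],[0,0,0],[0,0,0],[0,0,0],[0,0,0],[0,0,0],[0,0,0]]}';  python3 - <<'E'
from h import *
plan([585.6,194.2,-3],1.451)
E
```

```text
clock: 45.32
eef_pos: [586.6, 195.9, 111.5]
tool_rot: [3.139, -0.001, 1.453]
force: [-0.5, -0.6, -0.8]
width: 85.3
gripper_force: 0.0
shift(now) [-0.018 -0.008  1.145] shift(after twist) [-0.018 -0.008  1.145] twist z 0.0005 rpy [ 3.1392e+00 -1.1000e-03  1.4527e+00]
```

```bash
python3 -m jog '{"claw":[1,1,1,1,1,1,0.4,0.4,0.4,0.4,0.4,0.4],"xyz":[[-0.015,-0.008,0.3],[0,0,0.35],[0,0,0.3],[0,0,0.15],[0,0,0.045],[0,0,0],[0,0,0],[0,0,0],[0,0,0],[0,0,0],[0,0,0],[0,0,0]],"twist":[[0,0,0],[0,0,0],[0,0,0],[0,0,0],[0,0,0],[0,0,0],[0,0,0],[0,0,0],[0,0,0],[0,0,0],[0,0,0],[0,0,0]]}'; python3 -m jog '{"claw":[0.4,0.4,0.4,0.4,0.4],"xyz":[[0,0,-0.2],[0,0,-0.4],[0,0,-0.5],[0,0,-0.4],[0,0,0]],"twist":[[0,0,0],[0,0,0],[0,0,0],[0,0,0],[0,0,0]]}'
python3 - <<'E'
from h import *
plan([534,-285,150],1.451)
E
```

```text
clock: 46.82
eef_pos: [585.3, 195.2, -2.9]
tool_rot: [3.14, -0.001, 1.454]
force: [-2.1, 0.9, 9.5]
width: 57.0
gripper_force: 61.9
clock: 47.45
eef_pos: [587.0, 195.0, 150.0]
tool_rot: [3.135, -0.003, 1.453]
force: [-0.3, -0.2, -0.9]
width: 56.9
gripper_force: 63.9
shift(now) [-4.829  0.036 -0.   ] shift(after twist) [-4.829  0.047 -0.   ] twist z 0.0007 rpy [ 3.1346e+00 -2.9000e-03  1.4533e+00]
```

```bash
python3 -m jog '{"claw":[0.4,0.4,0.4,0.4,0.4,0.4,0.4,0.4,0.4,0.4,0.4,0.4],"xyz":[[-0.3,0,0],[-0.5,0,0],[-0.5,0,0],[-0.5,0,0],[-0.5,0,0],[-0.5,0.04,0],[-0.5,0,0],[-0.5,0,0],[-0.5,0,0],[-0.4,0,0],[-0.13,0,0],[0,0,0]],"twist":[[0,0,0],[0,0,0],[0,0,0],[0,0,0],[0,0,0],[0,0,0],[0,0,0],[0,0,0],[0,0,0],[0,0,0],[0,0,0],[0,0,0]]}'; python3 -m jog '{"claw":[0.4,0.4],"xyz":[[0,0,0],[0,0,0]],"twist":[[0,0,0],[0,0,0]]}'
python3 - <<'E'
from h import *
d=cam("wrist"); e=readout.read_state()["eef_pos"]; print(e); inhand(d,e[2]+10.9)
plan([534.2,-287.2,68],1.451)
E
```

```text
clock: 48.95
eef_pos: [531.5, -285.1, 145.0]
tool_rot: [-3.141, -0.001, 1.452]
force: [-0.4, 0.4, 0.1]
width: 57.0
gripper_force: 63.9
clock: 49.2
eef_pos: [532.6, -283.1, 145.1]
tool_rot: [-3.141, -0.001, 1.456]
force: [0.1, -0.2, -0.4]
width: 56.9
gripper_force: 63.9
[ 532.56134088 -283.51353932  145.22132337]
circle [ 532.2 -281. ] r 30.5 res 5.0 px [323. 247.]
shift(now) [-0.035  0.021  0.772] shift(after twist) [-0.035  0.021  0.772] twist z 0.0015 rpy [-3.1414e+00 -9.0000e-04  1.4557e+00]
```

```bash
python3 -m jog '{"claw":[0.4,0.4,0.4,0.4,0.4,0.4],"xyz":[[-0.035,0.018,0.25],[0,0,0.3],[0,0,0.22],[0,0,0],[0,0,0],[0,0,0]],"twist":[[0,0,0],[0,0,0],[0,0,0],[0,0,0],[0,0,0],[0,0,0]]}';  python3 - <<'E'
from h import *
plan([533.8,-287.1,39.5],1.451)
E
```

```text
clock: 50.0
eef_pos: [534.1, -289.2, 69.5]
tool_rot: [3.14, 0.001, 1.454]
force: [-0.5, 0.5, -0.4]
width: 56.8
gripper_force: 63.9
shift(now) [ 0.021 -0.006  0.3  ] shift(after twist) [ 0.021 -0.006  0.3  ] twist z 0.0009 rpy [3.1398e+00 8.0000e-04 1.4538e+00]
```

```bash
python3 -m jog '{"claw":[0.4,0.4,0.4,0.4,0.4,0.4],"xyz":[[0.015,-0.004,0.1],[0,0,0.1],[0,0,0.098],[0,0,0],[0,0,0],[0,0,0]],"twist":[[0,0,0],[0,0,0],[0,0,0],[0,0,0],[0,0,0],[0,0,0]]}'; python3 -m jog '{"claw":[1,1,1,1,1,1,1],"xyz":[[0,0,0],[0,0,0],[0,0,0],[0,0,-0.2],[0,0,-0.4],[0,0,-0.5],[0,0,-0.2]],"twist":[[0,0,0],[0,0,0],[0,0,0],[0,0,0],[0,0,0],[0,0,0],[0,0,0]]}'
python3 - <<'E'
from h import *
look(50); plan([500,230,250],1.451)
E
```

```text
clock: 50.75
eef_pos: [533.0, -287.1, 39.2]
tool_rot: [3.141, -0.001, 1.453]
force: [-1.9, 3.2, 10.4]
width: 56.8
gripper_force: 65.0
clock: 51.62
eef_pos: [534.3, -288.9, 173.0]
tool_rot: [3.137, 0.003, 1.453]
force: [-0.5, -0.1, -0.0]
width: 85.4
gripper_force: 0.0
blue
circle [ 532.5 -286.7] r 30.0 res 0.8 px [321. 187.]
white
shift(now) [ 5.116 -0.957 -0.756] shift(after twist) [ 5.114 -0.968 -0.756] twist z 0.0007 rpy [3.1343e+00 3.1000e-03 1.4531e+00]
```

```bash
python3 -m jog '{"claw":[1,1,1,1,1,1,1,1,1,1,1,1],"xyz":[[0.3,0,-0.3],[0.5,0,-0.25],[0.5,0,-0.2],[0.5,-0.1,0],[0.5,-0.15,0],[0.5,-0.15,0],[0.5,-0.15,0],[0.5,-0.15,0],[0.5,-0.15,0],[0.5,-0.1,0],[0.31,0,0],[0,0,0]],"twist":[[0,0,0],[0,0,0],[0,0,0],[0,0,0],[0,0,0],[0,0,0],[0,0,0],[0,0,0],[0,0,0],[0,0,0],[0,0,0],[0,0,0]]}'; python3 -m jog '{"claw":[1,1],"xyz":[[0,0,0],[0,0,0]],"twist":[[0,0,0],[0,0,0]]}'
python3 - <<'E'
from h import *
d=look(8); plan([474,309.2,110],1.451)
E
```

```text
clock: 53.18
eef_pos: [498.0, 234.4, 243.2]
tool_rot: [-3.141, -0.001, 1.459]
force: [-0.2, 0.1, -0.7]
width: 85.5
gripper_force: 0.0
clock: 53.42
eef_pos: [498.7, 229.7, 243.8]
tool_rot: [3.142, 0.0, 1.451]
force: [-0.3, -0.8, 0.3]
width: 85.7
gripper_force: 0.0
blue
circle [473.9 309.7] r 29.4 res 0.5 px [296. 108.]
circle [503.1 417.3] r 29.2 res 0.6 px [308.  14.]
white
circle [608.1  72.2] r 30.3 res 1.0 px [403. 268.]
shift(now) [ 0.758 -0.34   1.338] shift(after twist) [ 0.758 -0.34   1.338] twist z 0.0 rpy [ 3.1415 -0.      1.4511]
```

```bash
python3 -m jog '{"claw":[1,1,1,1,1,1,1],"xyz":[[0.2,-0.1,0.3],[0.3,-0.14,0.4],[0.25,-0.1,0.38],[0,0,0.258],[0,0,0],[0,0,0],[0,0,0]],"twist":[[0,0,0],[0,0,0],[0,0,0],[0,0,0],[0,0,0],[0,0,0],[0,0,0]]}';  python3 - <<'E'
from h import *
plan([474,309.5,-3],1.451)
E
```

```text
clock: 54.35
eef_pos: [474.7, 309.5, 111.2]
tool_rot: [3.14, -0.002, 1.452]
force: [-0.0, 0.8, -0.9]
width: 85.5
gripper_force: 0.0
shift(now) [-1.000e-03 -7.000e-03  1.142e+00] shift(after twist) [-1.000e-03 -7.000e-03  1.142e+00] twist z 0.0005 rpy [ 3.1397e+00 -1.5000e-03  1.4525e+00]
```

```bash
python3 -m jog '{"claw":[1,1,1,1,1,1,0.4,0.4,0.4,0.4,0.4,0.4],"xyz":[[0,-0.006,0.3],[0,0,0.35],[0,0,0.3],[0,0,0.15],[0,0,0.042],[0,0,0],[0,0,0],[0,0,0],[0,0,0],[0,0,0],[0,0,0],[0,0,0]],"twist":[[0,0,0],[0,0,0],[0,0,0],[0,0,0],[0,0,0],[0,0,0],[0,0,0],[0,0,0],[0,0,0],[0,0,0],[0,0,0],[0,0,0]]}'; python3 -m jog '{"claw":[0.4,0.4,0.4,0.4,0.4],"xyz":[[0,0,-0.2],[0,0,-0.4],[0,0,-0.5],[0,0,-0.4],[0,0,0]],"twist":[[0,0,0],[0,0,0],[0,0,0],[0,0,0],[0,0,0]]}'
python3 - <<'E'
from h import *
plan([533.5,-287,155],1.451)
E
```

```text
clock: 55.85
eef_pos: [473.6, 310.2, -2.8]
tool_rot: [3.141, -0.002, 1.454]
force: [-1.6, -0.6, 9.6]
width: 57.1
gripper_force: 61.6
clock: 56.48
eef_pos: [475.1, 310.6, 149.7]
tool_rot: [3.136, -0.004, 1.454]
force: [0.2, -0.8, -0.3]
width: 57.0
gripper_force: 63.9
shift(now) [-5.867  1.279 -0.053] shift(after twist) [-5.863  1.294 -0.053] twist z 0.0008 rpy [ 3.1361 -0.0045  1.4535]
```

```bash
python3 -m jog '{"claw":[0.4,0.4,0.4,0.4,0.4,0.4,0.4,0.4,0.4,0.4,0.4,0.4],"xyz":[[-0.3,0.1,-0.05],[-0.5,0.12,0],[-0.5,0.12,0],[-0.5,0.12,0],[-0.5,0.12,0],[-0.5,0.12,0],[-0.5,0.12,0],[-0.5,0.12,0],[-0.5,0.12,0],[-0.5,0.12,0],[-0.5,0.1,0],[-0.4,0,0]],"twist":[[0,0,0],[0,0,0],[0,0,0],[0,0,0],[0,0,0],[0,0,0],[0,0,0],[0,0,0],[0,0,0],[0,0,0],[0,0,0],[0,0,0]]}'; python3 -m jog '{"claw":[0.4,0.4,0.4,0.4],"xyz":[[-0.167,0,0],[0,0,0],[0,0,0],[0,0,0]],"twist":[[0,0,0],[0,0,0],[0,0,0],[0,0,0]]}'
python3 - <<'E'
from h import *
plan([533.8,-287.2,76],1.451)
E
```

```text
clock: 57.98
eef_pos: [533.0, -273.4, 150.2]
tool_rot: [-3.141, 0.001, 1.452]
force: [0.5, 0.8, -0.7]
width: 57.0
gripper_force: 63.9
clock: 58.48
eef_pos: [532.2, -285.6, 150.4]
tool_rot: [-3.141, -0.001, 1.456]
force: [0.2, 0.2, -0.8]
width: 56.9
gripper_force: 63.9
shift(now) [-0.014  0.018  0.744] shift(after twist) [-0.014  0.018  0.744] twist z 0.0017 rpy [-3.1413e+00 -1.4000e-03  1.4563e+00]
```

```bash
python3 -m jog '{"claw":[0.4,0.4,0.4,0.4,0.4,0.4],"xyz":[[-0.014,0.018,0.25],[0,0,0.3],[0,0,0.19],[0,0,0],[0,0,0],[0,0,0]],"twist":[[0,0,0],[0,0,0],[0,0,0],[0,0,0],[0,0,0],[0,0,0]]}';  python3 - <<'E'
from h import *
plan([533.8,-287.2,47.5],1.451)
E
```

```text
clock: 59.22
eef_pos: [533.7, -289.9, 77.6]
tool_rot: [3.14, 0.001, 1.454]
force: [0.0, 0.1, 0.6]
width: 56.9
gripper_force: 63.9
shift(now) [ 0.027 -0.003  0.301] shift(after twist) [ 0.027 -0.003  0.301] twist z 0.0008 rpy [3.1399e+00 8.0000e-04 1.4536e+00]
```

```bash
python3 -m jog '{"claw":[0.4,0.4,0.4,0.4,0.4,0.4],"xyz":[[0.016,0.004,0.1],[0,0,0.1],[0,0,0.098],[0,0,0],[0,0,0],[0,0,0]],"twist":[[0,0,0],[0,0,0],[0,0,0],[0,0,0],[0,0,0],[0,0,0]]}'; python3 -m jog '{"claw":[1,1,1,1,1,1,1],"xyz":[[0,0,0],[0,0,0],[0,0,0],[0,0,-0.2],[0,0,-0.4],[0,0,-0.5],[0,0,-0.2]],"twist":[[0,0,0],[0,0,0],[0,0,0],[0,0,0],[0,0,0],[0,0,0],[0,0,0]]}'
python3 - <<'E'
from h import *
look(58); plan([503,335,250],1.451)
E
```

```text
clock: 59.98
eef_pos: [533.6, -287.7, 47.2]
tool_rot: [-3.142, -0.001, 1.453]
force: [-2.3, 2.3, 8.9]
width: 57.3
gripper_force: 65.0
clock: 60.85
eef_pos: [534.8, -289.4, 181.2]
tool_rot: [3.137, 0.003, 1.453]
force: [0.3, -0.9, -0.7]
width: 85.3
gripper_force: 0.0
blue
circle [ 532.9 -286.3] r 30.2 res 1.3 px [321. 187.]
white
shift(now) [ 6.167 -1.057 -0.673] shift(after twist) [ 6.165 -1.07  -0.673] twist z 0.0007 rpy [3.1342e+00 3.1000e-03 1.4531e+00]
```

```bash
python3 -m jog '{"claw":[1,1,1,1,1,1,1,1,1,1,1,1],"xyz":[[0.3,0,-0.3],[0.5,0,-0.2],[0.5,-0.1,-0.17],[0.55,-0.12,0],[0.55,-0.12,0],[0.55,-0.12,0],[0.55,-0.12,0],[0.55,-0.12,0],[0.55,-0.12,0],[0.55,-0.12,0],[0.55,-0.12,0],[0.4,0,0]],"twist":[[0,0,0],[0,0,0],[0,0,0],[0,0,0],[0,0,0],[0,0,0],[0,0,0],[0,0,0],[0,0,0],[0,0,0],[0,0,0],[0,0,0]]}'; python3 -m jog '{"claw":[1,1,1],"xyz":[[0.1,0,0],[0,0,0],[0,0,0]],"twist":[[0,0,0],[0,0,0],[0,0,0]]}'
python3 - <<'E'
from h import *
d=look(8); plan([503,417.3,110],1.451)
E
```

```text
clock: 62.4
eef_pos: [498.2, 333.5, 243.8]
tool_rot: [-3.14, -0.001, 1.457]
force: [0.7, 0.5, 0.5]
width: 85.9
gripper_force: 0.0
clock: 62.78
eef_pos: [501.3, 338.0, 244.1]
tool_rot: [3.141, 0.001, 1.45]
force: [-0.3, 0.7, 0.0]
width: 85.5
gripper_force: 0.0
blue
circle [503.3 418.9] r 29.4 res 0.4 px [317. 105.]
white
shift(now) [ 0.788 -0.079  1.341] shift(after twist) [ 0.788 -0.078  1.341] twist z -0.0002 rpy [3.1415e+00 4.0000e-04 1.4504e+00]
```

```bash
python3 -m jog '{"claw":[1,1,1,1,1,1,1],"xyz":[[0.2,0,0.3],[0.3,-0.04,0.4],[0.303,-0.035,0.38],[0,0,0.261],[0,0,0],[0,0,0],[0,0,0]],"twist":[[0,0,0],[0,0,0],[0,0,0],[0,0,0],[0,0,0],[0,0,0],[0,0,0]]}';  python3 - <<'E'
from h import *
plan([503.2,418.9,-3],1.451)
E
```

```text
clock: 63.7
eef_pos: [504.2, 420.5, 111.5]
tool_rot: [3.14, -0.002, 1.452]
force: [-0.6, 1.4, 0.0]
width: 85.4
gripper_force: 0.0
shift(now) [-0.017 -0.008  1.145] shift(after twist) [-0.017 -0.008  1.145] twist z 0.0004 rpy [ 3.1396e+00 -1.8000e-03  1.4522e+00]
```

```bash
python3 -m jog '{"claw":[1,1,1,1,1,1,0.4,0.4,0.4,0.4,0.4,0.4],"xyz":[[-0.016,-0.006,0.3],[0,0,0.35],[0,0,0.3],[0,0,0.15],[0,0,0.045],[0,0,0],[0,0,0],[0,0,0],[0,0,0],[0,0,0],[0,0,0],[0,0,0]],"twist":[[0,0,0],[0,0,0],[0,0,0],[0,0,0],[0,0,0],[0,0,0],[0,0,0],[0,0,0],[0,0,0],[0,0,0],[0,0,0],[0,0,0]]}'; python3 -m jog '{"claw":[0.4,0.4,0.4,0.4,0.4],"xyz":[[0,0,-0.2],[0,0,-0.4],[0,0,-0.5],[0,0,-0.4],[0,0,0]],"twist":[[0,0,0],[0,0,0],[0,0,0],[0,0,0],[0,0,0]]}'
python3 - <<'E'
from h import *
plan([533.8,-287,155],1.451)
E
```

```text
clock: 65.2
eef_pos: [503.0, 419.8, -3.0]
tool_rot: [3.14, -0.002, 1.454]
force: [-1.1, -0.6, 7.8]
width: 57.1
gripper_force: 62.2
clock: 65.82
eef_pos: [504.6, 420.3, 150.2]
tool_rot: [3.136, -0.005, 1.453]
force: [-0.2, -0.5, 0.1]
width: 56.9
gripper_force: 63.9
shift(now) [-6.991  1.118 -0.048] shift(after twist) [-6.988  1.136 -0.048] twist z 0.0008 rpy [ 3.1357 -0.0055  1.4534]
```

```bash
python3 -m jog '{"claw":[0.4,0.4,0.4,0.4,0.4,0.4,0.4,0.4,0.4,0.4,0.4,0.4],"xyz":[[-0.3,0,-0.05],[-0.5,0.1,0],[-0.55,0.1,0],[-0.55,0.1,0],[-0.55,0.1,0],[-0.55,0.1,0],[-0.55,0.1,0],[-0.55,0.1,0],[-0.55,0.1,0],[-0.55,0.1,0],[-0.55,0.1,0],[-0.55,0.1,0]],"twist":[[0,0,0],[0,0,0],[0,0,0],[0,0,0],[0,0,0],[0,0,0],[0,0,0],[0,0,0],[0,0,0],[0,0,0],[0,0,0],[0,0,0]]}'; python3 -m jog '{"claw":[0.4,0.4,0.4,0.4,0.4],"xyz":[[-0.4,0.018,0],[-0.291,0,0],[0,0,0],[0,0,0],[0,0,0]],"twist":[[0,0,0],[0,0,0],[0,0,0],[0,0,0],[0,0,0]]}'
python3 - <<'E'
from h import *
plan([533.9,-287.4,84],1.451)
E
```

```text
clock: 67.32
eef_pos: [537.2, -220.6, 149.8]
tool_rot: [-3.141, -0.001, 1.453]
force: [0.5, 0.5, -0.7]
width: 57.0
gripper_force: 63.9
clock: 67.95
eef_pos: [531.7, -286.2, 149.8]
tool_rot: [-3.141, -0.001, 1.456]
force: [-0.1, -0.5, 0.3]
width: 57.0
gripper_force: 63.9
shift(now) [-0.01   0.023  0.658] shift(after twist) [-0.01   0.023  0.658] twist z 0.0015 rpy [-3.1410e+00 -1.4000e-03  1.4556e+00]
```

```bash
python3 -m jog '{"claw":[0.4,0.4,0.4,0.4,0.4,0.4],"xyz":[[-0.01,0.023,0.25],[0,0,0.25],[0,0,0.16],[0,0,0],[0,0,0],[0,0,0]],"twist":[[0,0,0],[0,0,0],[0,0,0],[0,0,0],[0,0,0],[0,0,0]]}';  python3 - <<'E'
from h import *
plan([533.9,-287.4,55.5],1.451)
E
```

```text
clock: 68.7
eef_pos: [534.1, -289.7, 85.1]
tool_rot: [3.14, 0.001, 1.454]
force: [0.1, -0.3, -0.9]
width: 56.9
gripper_force: 63.9
shift(now) [ 0.023 -0.005  0.296] shift(after twist) [ 0.023 -0.005  0.296] twist z 0.0008 rpy [3.1400e+00 7.0000e-04 1.4536e+00]
```

```bash
python3 -m jog '{"claw":[0.4,0.4,0.4,0.4,0.4,0.4],"xyz":[[0.01,0.003,0.1],[0,0,0.1],[0,0,0.093],[0,0,0],[0,0,0],[0,0,0]],"twist":[[0,0,0],[0,0,0],[0,0,0],[0,0,0],[0,0,0],[0,0,0]]}'; python3 -m jog '{"claw":[1,1,1,1,1,1,1],"xyz":[[0,0,0],[0,0,0],[0,0,0],[0,0,-0.2],[0,0,-0.4],[0,0,-0.5],[0,0,-0.2]],"twist":[[0,0,0],[0,0,0],[0,0,0],[0,0,0],[0,0,0],[0,0,0],[0,0,0]]}'
python3 - <<'E'
from h import *
look(66); plan([600,0,250],1.451)
E
```

```text
clock: 69.45
eef_pos: [533.8, -288.2, 55.0]
tool_rot: [-3.141, -0.001, 1.453]
force: [-1.0, 1.7, 6.6]
width: 56.8
gripper_force: 64.6
clock: 70.32
eef_pos: [535.0, -289.8, 189.3]
tool_rot: [3.136, 0.002, 1.453]
force: [-0.3, 0.4, -0.1]
width: 85.3
gripper_force: 0.0
blue
circle [ 533.1 -286.5] r 30.6 res 1.8 px [320. 186.]
white
shift(now) [ 2.957  0.297 -0.592] shift(after twist) [ 2.958  0.291 -0.592] twist z 0.0007 rpy [3.1342e+00 3.0000e-03 1.4531e+00]
```

```bash
python3 -m jog '{"claw":[1,1,1,1,1,1,1,1,1,1],"xyz":[[0.3,0,-0.3],[0.5,0.05,-0.2],[0.5,0.1,-0.1],[0.5,0.1,0],[0.5,0.05,0],[0.45,0,0],[0.2,0,0],[0,0,0],[0,0,0],[0,0,0]],"twist":[[0,0,0],[0,0,0],[0,0,0],[0,0,0],[0,0,0],[0,0,0],[0,0,0],[0,0,0],[0,0,0],[0,0,0]]}'
python3 - <<'E'
from h import *
d=look(8); plan([608.2,71.8,110],1.451)
E
```

```text
clock: 71.62
eef_pos: [598.0, -1.3, 245.2]
tool_rot: [3.141, 0.001, 1.45]
force: [0.2, 0.1, -0.1]
width: 85.4
gripper_force: 0.0
blue
white
circle [409.1 -42.3] r 39.2 res 0.5 px [190. 214.]
circle [608.2  70.9] r 30.1 res 0.3 px [325. 111.]
shift(now) [0.734 0.013 1.351] shift(after twist) [0.734 0.014 1.351] twist z -0.0002 rpy [3.1413e+00 6.0000e-04 1.4505e+00]
```

```bash
python3 -m jog '{"claw":[1,1,1,1,1,1,1],"xyz":[[0.2,0,0.3],[0.3,0.01,0.4],[0.215,0,0.38],[0,0,0.26],[0,0,0],[0,0,0],[0,0,0]],"twist":[[0,0,0],[0,0,0],[0,0,0],[0,0,0],[0,0,0],[0,0,0],[0,0,0]]}';  python3 - <<'E'
from h import *
plan([608.2,70.9,-3],1.451)
E
```

```text
clock: 72.55
eef_pos: [608.7, 71.2, 112.4]
tool_rot: [3.139, -0.0, 1.452]
force: [-0.4, -0.4, 0.4]
width: 85.4
gripper_force: 0.0
shift(now) [-0.004 -0.004  1.154] shift(after twist) [-0.004 -0.004  1.154] twist z 0.0005 rpy [ 3.1391e+00 -4.0000e-04  1.4524e+00]
```

```bash
python3 -m jog '{"claw":[1,1,1,1,1,1,0.4,0.4,0.4,0.4,0.4,0.4],"xyz":[[-0.01,-0.002,0.3],[0,0,0.35],[0,0,0.3],[0,0,0.15],[0,0,0.053],[0,0,0],[0,0,0],[0,0,0],[0,0,0],[0,0,0],[0,0,0],[0,0,0]],"twist":[[0,0,0],[0,0,0],[0,0,0],[0,0,0],[0,0,0],[0,0,0],[0,0,0],[0,0,0],[0,0,0],[0,0,0],[0,0,0],[0,0,0]]}'; python3 -m jog '{"claw":[0.4,0.4,0.4,0.4,0.4],"xyz":[[0,0,-0.2],[0,0,-0.4],[0,0,-0.5],[0,0,-0.4],[0,0,0]],"twist":[[0,0,0],[0,0,0],[0,0,0],[0,0,0],[0,0,0]]}'
python3 - <<'E'
from h import *
plan([533.8,-287,160],1.451)
E
```

```text
clock: 74.05
eef_pos: [608.1, 71.1, -2.7]
tool_rot: [3.14, -0.001, 1.454]
force: [-2.1, 0.2, 8.2]
width: 56.8
gripper_force: 61.9
clock: 74.68
eef_pos: [609.8, 70.7, 150.1]
tool_rot: [3.134, -0.002, 1.453]
force: [-0.4, 0.4, -0.4]
width: 56.7
gripper_force: 63.9
shift(now) [-3.641 -0.336 -0.099] shift(after twist) [-3.642 -0.327 -0.099] twist z 0.0008 rpy [ 3.1340e+00 -1.6000e-03  1.4534e+00]
```

```bash
python3 -m jog '{"claw":[0.4,0.4,0.4,0.4,0.4,0.4,0.4,0.4,0.4,0.4,0.4,0.4],"xyz":[[-0.3,0,-0.1],[-0.5,-0.05,0],[-0.5,-0.05,0],[-0.5,-0.05,0],[-0.5,-0.05,0],[-0.5,-0.05,0],[-0.5,-0.05,0],[-0.341,-0.036,0],[0,0,0],[0,0,0],[0,0,0],[0,0,0]],"twist":[[0,0,0],[0,0,0],[0,0,0],[0,0,0],[0,0,0],[0,0,0],[0,0,0],[0,0,0],[0,0,0],[0,0,0],[0,0,0],[0,0,0]]}'
python3 - <<'E'
from h import *
plan([533.9,-287.4,92],1.451)
E
```

```text
clock: 76.18
eef_pos: [531.9, -285.2, 155.4]
tool_rot: [-3.141, -0.001, 1.456]
force: [-0.3, -0.6, -1.7]
width: 56.8
gripper_force: 63.9
shift(now) [-0.019  0.023  0.634] shift(after twist) [-0.019  0.023  0.634] twist z 0.0014 rpy [-3.1414e+00 -7.0000e-04  1.4555e+00]
```

```bash
python3 -m jog '{"claw":[0.4,0.4,0.4,0.4,0.4,0.4],"xyz":[[-0.019,0.02,0.25],[0,0,0.23],[0,0,0.154],[0,0,0],[0,0,0],[0,0,0]],"twist":[[0,0,0],[0,0,0],[0,0,0],[0,0,0],[0,0,0],[0,0,0]]}';  python3 - <<'E'
from h import *
plan([533.9,-287.4,63.6],1.451)
E
```

```text
clock: 76.92
eef_pos: [533.6, -289.1, 93.1]
tool_rot: [3.14, 0.001, 1.454]
force: [0.1, 0.5, -0.1]
width: 56.8
gripper_force: 63.9
shift(now) [0.017 0.001 0.295] shift(after twist) [0.017 0.    0.295] twist z 0.0008 rpy [3.1401e+00 6.0000e-04 1.4536e+00]
```

```bash
python3 -m jog '{"claw":[0.4,0.4,0.4,0.4,0.4,0.4],"xyz":[[0.01,0.005,0.1],[0,0,0.1],[0,0,0.092],[0,0,0],[0,0,0],[0,0,0]],"twist":[[0,0,0],[0,0,0],[0,0,0],[0,0,0],[0,0,0],[0,0,0]]}'; python3 -m jog '{"claw":[1,1,1,1,1,1,1,1,1],"xyz":[[0,0,0],[0,0,0],[0,0,0],[0,0,-0.2],[0,0,-0.4],[-0.3,0,-0.5],[-0.3,0,-0.2],[0,0,0],[0,0,0]],"twist":[[0,0,0],[0,0,0],[0,0,0],[0,0,0],[0,0,0],[0,0,0],[0,0,0],[0,0,0],[0,0,0]]}'
python3 - <<'E'
from h import *
d=look(74); save(d,"w12.png"); d=cam("scene"); u,v=proj(d,[534,-287,50]).astype(int); save(d,"s12.png",crop=(max(u-60,0),max(v-50,0),120,100),s=5); print(u,v)
look(8,"top")
E
```

```text
clock: 77.68
eef_pos: [533.6, -287.6, 63.4]
tool_rot: [-3.142, -0.001, 1.453]
force: [-2.5, 1.7, 8.6]
width: 56.9
gripper_force: 64.9
clock: 78.8
eef_pos: [526.7, -346.3, 193.0]
tool_rot: [-3.141, -0.001, 1.454]
force: [0.3, 1.5, -0.7]
width: 85.4
gripper_force: 0.0
blue
white
circle [ 532.7 -287.9] r 29.9 res 0.3 px [323. 126.]
263 142
blue
white
circle [409.2 -40.2] r 38.3 res 1.1 px [324. 241.]
```

View pics/w12.png

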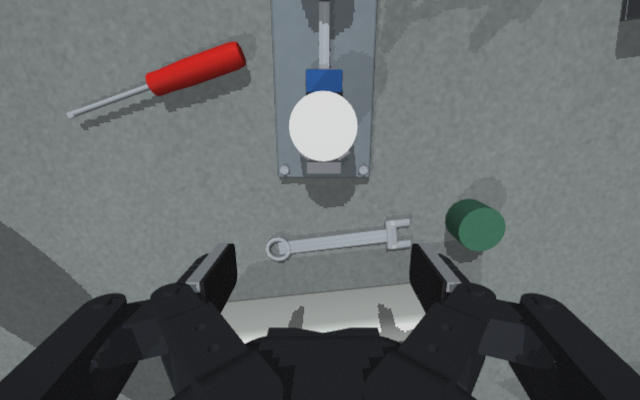

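View pics/s12.png

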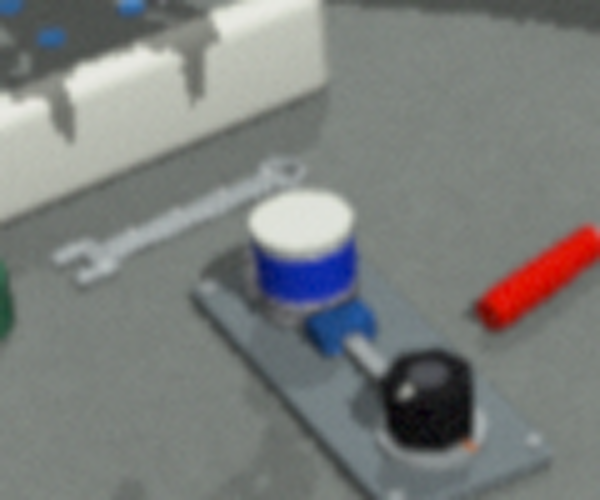

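The stack is straight: base, four filters, and the diffuser on top at wrist px (323,126), all in line. The arm is clear of it, so I'm handing in.

```bash
python3 -c "from cell import order;print(order.finish_job())"
```

```text
the job is handed in; nothing more can be done
None
```

The job is handed in at about 79 s on the robot clock: the knob check passed both ways, the base is clamped, and all four filters with the diffuser on top sit centred to within about 2 mm by camera; `finish_job` returned no verdict.

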